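# Store weighted display pillars heavy end down

### The arm

A 6-joint arm with a two-finger parallel gripper is mounted at the origin on the work surface. World frame = base frame: x ahead of the robot, y to its left, z up, the work surface at z = 0. Lengths are in m, angles in rad, forces in N, time in s.
With the tool pointing down it reaches from about 0.35 to 0.775 m from the base axis. Payload 5.5 kg.
Tool frame: the origin (TCP) lies at the very end of the fingers, on their centre line; the grasp point (between the pads) lies env.grasp_offset behind it (env.grasp_offset is the distance from the TCP to the grasp point, in m); x points along the fingers, y is the direction in which the jaws open and shut, and the axes are right-handed (so a half turn about x gives the same grasp; the last joint's range is limited). The gripper opens to 85 mm and grips with 20 to 120 N. Pads are 22 mm wide; open, the fingers measure 114 mm over their backs; the gripper's body (76 mm by 85 mm) begins 54 mm behind the grasp point. The pads swing forward as they close: fully open they stand 13 mm farther back than shut.
Start: joints at [-1.352, 0.313, 0.046, 1.304, 0, 1.431], TCP at [0.202, -0.538, 0.196] pointing down, gripper open.
Joint ranges: [-2.76, 2.76], [-0.86, 1.69], [-1.03, 1.26], [-2.2, 2.34], [-1.47, 1.5], [-3.14, 3.14]. Speed limits (rad/s): [2.57, 2.57, 3.14, 3.14, 3.14, 3.14].

### API

Orientations are given as a unit quaternion [w, x, y, z].
In Python, from workcell import get_state, viewer, job, env gives the robot as it stands.
- The arm moves only by the tool send_rows, never from a script. Its argument "plan" is a list of rows, each a list of 6 numbers: the shift along the tool's x, y, z in mm, then the turn, a rotation vector about the tool's x, y, z in degrees. A call has exactly 10 rows; each row is the pose to reach, as a shift and turn from the pose commanded when the call began, along the tool's axes at that moment; what a row does not reach only later rows make up. A row lasts 1/8 s, in which the tool goes at most 62.5 mm and 10.7 degrees, less where a joint would pass 70% of its speed; a pose out of reach is approached as far as the arm can. A call with a gripper value outside its range is refused whole. "claw" is the finger opening in mm, from 0 to 85.4, set as the call begins (left out, the last holds). The fingers move at their own pace and stop on an object; "newtons" is the grip in N (left out, the last holds). Time passes only in rows, so rows that repeat a pose let the fingers close, or fill a call up. It gives the time, the measured TCP pose, the force and the opening at its end, in the units of the state.
- get_state(): the state, without advancing time (a new reading comes with each control period).
- viewer.read_camera(name): name is "scene" or "side" or "wrist"; returns a dict with "frame" (420x560x3 uint8, blue, green, red), "mtx" (3x3 intrinsics, pixels), "rvec" (rotation vector, rad) and "tvec" (3), from world to camera coordinates, as OpenCV has them. Camera axes: x right, y down, z forward; pixel columns grow to the right and rows downward; lengths in m; the calibration is good to about 2 mm. A picture is of the moment at which its call begins. There is no depth.
- job.hand_in(): hands the job in, once; it reports no verdict.
The state is a dict: "clock": time; "joint_pos": joint angles; "qvel": joint speeds; "tau": joint torques, N m; "tcp_pos": TCP position; "orientation": TCP orientation; "wrist_force": force on the tool from outside, world axes, zero at the start; "ft_torque": the same for the moment, N m; "finger_gap": finger opening in m.
Only numpy, scipy, OpenCV 4.12 (cv2) and the standard library are available. Lean on these libraries where they do the work, as an engineer would, in place of code of your own. Each camera call takes 0.05 s, during which the arm holds its last target.

### The job

The two brass display pillars are each weighted at one end, which you cannot see but can feel by lifting a pillar at mid-length. Lay both in the sloping rest, one in each bay, heavy end downhill and against the stop bar, without dropping them, and leave the other things on the table where they are.

Things in the scene. Friction and masses are not known exactly. Their poses are not given: they have to be found in the camera images.
- pillar_a: brass-coloured square tube, 150 x 36 x 36 mm, 0.40 kg, both ends alike (black cap, steel band); lies flat. Origin at its geometric centre, x along its length. A 0.26 kg slug is fixed unseen in one end, balance point 31 mm from mid-length. Either the +x or the -x end is the heavy one: it changes with each start. Held level at mid-length, it turns the wrist with 0.12 N m, heavy end down.
- pillar_b: the second pillar, like pillar_a in every way (same size, mass, origin and axes); its heavy end is drawn separately.
- rest: fixed red and white rest, 200 x 190 mm: a white foam bed sloping at 30 degrees with two parallel bays 90 mm apart. Origin at the centre of its underside, z up, x across the bays, +y towards the low end. The bed's centre is 85 mm up. A red stop bar, 32 mm high, crosses the low end of both bays.
- bay1 (a point): bay on the rest's -x side: the point where a pillar's centre comes when it lies fully home, 18 mm out from the bed and 75 mm uphill of the stop. y points downhill along the bay, x across, z square out of the bed. Grey foam cheeks 14 mm high and 52 mm apart guide the pillar from 30 to 75 mm downhill of this point and from 52 to 97 mm uphill; between them the bay's sides are open, level with the bed.
- bay2 (a point): the same point and axes for the bay on the rest's +x side, of the same shape.
- case: bystander: closed teal hard case with black latches, 160 x 110 mm, 61 mm high; origin at the centre of its underside.
- carton: bystander: brown carton, 100 x 130 mm, 60 mm high; origin at the centre of its underside.
- brush: bystander: dusting brush lying flat, about 200 mm long along its x.
- tape: bystander: roll of blue tape lying flat, 100 mm across, 24 mm high; origin at the centre of its underside.
Mind the look-alikes: they are no part of the job. Leave any turquoise look-alike of the pillar_a alone.

How it is judged:
At the end, for the whole second after the job is handed in: Each pillar lies in a bay of its own: its centre within 14 mm of the bay's centre line, within 8 mm of its rest height and no more than 12 mm short of fully home on the stop, its length within 0.15 rad of the bay's, its heavy end downhill; both released and still (under 0.02 m/s and 0.2 rad/s) ((((x of pillar_a in the frame of bay1 between -0.014 and 0.014 m and y of pillar_a in the frame of bay1 between -0.012 and 0.008 m and z of pillar_a in the frame of bay1 between -0.008 and 0.008 m and angle between the x axis of pillar_a and the y axis of bay1, either way round below 0.15 rad and y of pillar_a_steel_c0 in the frame of bay1 above 0.02 m) and (x of pillar_b in the frame of bay2 between -0.014 and 0.014 m and y of pillar_b in the frame of bay2 between -0.012 and 0.008 m and z of pillar_b in the frame of bay2 between -0.008 and 0.008 m and angle between the x axis of pillar_b and the y axis of bay2, either way round below 0.15 rad and y of pillar_b_steel_c0 in the frame of bay2 above 0.02 m)) or ((x of pillar_a in the frame of bay2 between -0.014 and 0.014 m and y of pillar_a in the frame of bay2 between -0.012 and 0.008 m and z of pillar_a in the frame of bay2 between -0.008 and 0.008 m and angle between the x axis of pillar_a and the y axis of bay2, either way round below 0.15 rad and y of pillar_a_steel_c0 in the frame of bay2 above 0.02 m) and (x of pillar_b in the frame of bay1 between -0.014 and 0.014 m and y of pillar_b in the frame of bay1 between -0.012 and 0.008 m and z of pillar_b in the frame of bay1 between -0.008 and 0.008 m and angle between the x axis of pillar_b and the y axis of bay1, either way round below 0.15 rad and y of pillar_b_steel_c0 in the frame of bay1 above 0.02 m))) and linear speed of each of pillar_a, pillar_b below 0.02 m/s and angular speed of each of pillar_a, pillar_b below 0.2 rad/s); the robot touches nothing.
It fails at once if the case, carton, brush or tape is moved more than 30 mm (distance of any of case, carton, brush, tape from where it was at the start of the episode above 0.03 m).
It fails at once if a pillar is dropped or thrown (faster than 0.6 m/s while out of the fingers) ((linear speed of pillar_a above 0.6 m/s and contact force between pillar_a and the fingers below 0.1 N) or (linear speed of pillar_b above 0.6 m/s and contact force between pillar_b and the fingers below 0.1 N)).
It also fails if it takes over 64 s, if anything falls off the work surface, if the arm or the gripper's body presses on something with over 40 N, if the wrist force passes 120 N, or if a joint passes its speed limit or range.

## Working session

There is one attempt and no reset: what is moved stays moved. The work goes in short steps, Python scripts to look and compute and a tool call to move; the robot and the scene stay as the last step left them, time stands still between calls to the robot, and variables do not carry over. Pictures are saved under pics/ and viewed, and the job is handed in when it is done.

Besides the shell and the picture viewer there is one more tool, called as name(argument=value, ...) on one line, values as JSON. send_rows: Moves the arm, as the interface text tells. Its arguments: {"type":"object","properties":{"plan":{"type":"array"},"claw":{"type":"number"},"newtons":{"type":"number"}},"required":["plan"]}

```bash
mkdir -p pics; ls
python3 - <<'E'
from workcell import get_state, viewer, job, env
import cv2
print(env.grasp_offset, get_state())
for n in ["scene","side","wrist"]:
    d=viewer.read_camera(n); cv2.imwrite(f"pics/{n}0.png",d["frame"])
    R=cv2.Rodrigues(d["rvec"])[0]; print(n,d["mtx"].tolist(),(-R.T@d["tvec"].ravel()).tolist())
E
```

```text
pics
0.0187 {'clock': 0.0, 'joint_pos': array([-1.35163893e+00,  3.14005166e-01,  4.49658904e-02,  1.30360007e+00,
        1.38842981e-06,  1.43123473e+00]), 'qvel': array([-1.64507452e-03,  9.84265468e-04, -9.42537581e-04, -4.12478578e-04,
        1.37241652e-03, -9.10356611e-05]), 'tau': array([ 5.28053406e-04, -4.80629754e+01,  2.98534548e+01,  1.91895867e-02,
       -1.47232809e-04,  1.76830974e-05]), 'tcp_pos': array([ 0.20175264, -0.53782219,  0.19540087]), 'orientation': array([-0.12549625, -0.69573776, -0.12679847,  0.69578863]), 'wrist_force': array([-0.20554227, -0.27679298,  0.72841615]), 'ft_torque': array([ 0.01379046,  0.01333782, -0.02921783]), 'finger_gap': 0.08542724979411258}
scene [[507.53179365716085, 0.0, 287.22131773735805], [0.0, 507.53179365716085, 209.913816419314], [0.0, 0.0, 1.0]] [0.8642090192938279, 0.6477491444433461, 0.9913190421189276]
side [[409.63032769247906, 0.0, 283.66415618222385], [0.0, 409.63032769247906, 206.67920731287103], [0.0, 0.0, 1.0]] [0.3956546701745275, 0.7637271580578002, 0.8513932574990575]
wrist [[344.7583884628646, 0.0, 279.89223971287464], [0.0, 344.7583884628646, 204.64687444749302], [0.0, 0.0, 1.0]] [0.27238638801963805, -0.5096472261624865, 0.37489018475351515]
```

View pics/scene0.png

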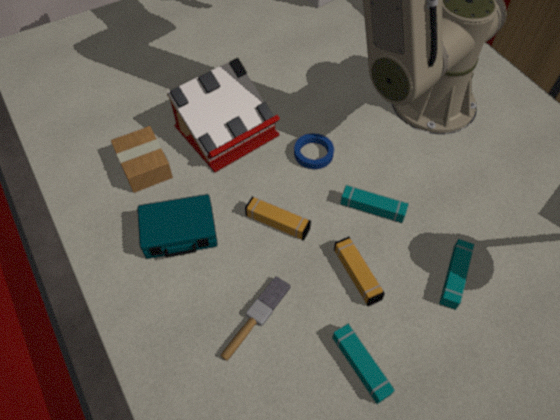

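View pics/side0.png

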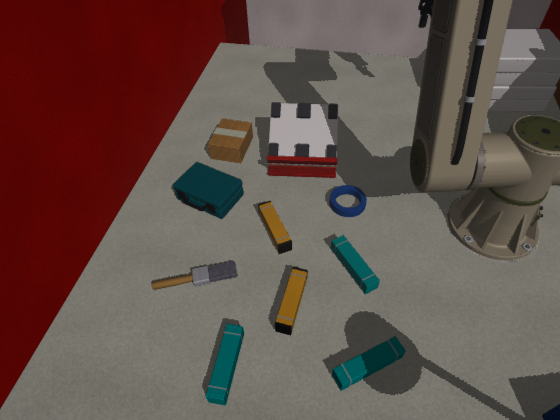

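View pics/wrist0.png

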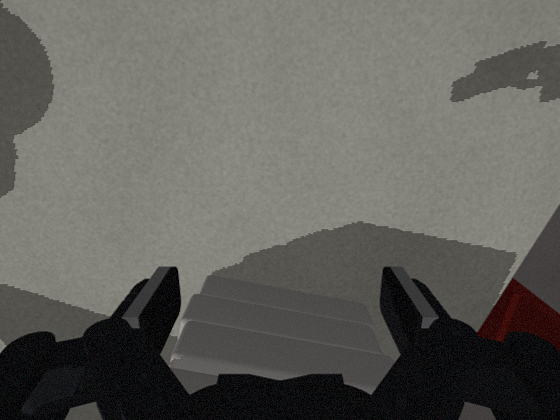

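Scene view: the two brass pillars are at about (278,218) and (359,270), and the rest at (223,112) with its stop bar on the lower right. Three turquoise look-alikes are on the table, the case is at (177,226), carton at (142,158), tape at (314,151) and brush at (257,315). Next I'll zoom in for corners.

```bash
cat > h.py <<'E'
import numpy as np, cv2
from scipy.spatial.transform import Rotation as Ro
from workcell import get_state, viewer, job, env
def cam(n):
    d=viewer.read_camera(n); R=cv2.Rodrigues(d["rvec"])[0]; return d["frame"],d["mtx"],R,np.ravel(d["tvec"])
def plane(c,uv,z):
    f,K,R,t=c; o=-R.T@t; d=R.T@np.linalg.solve(K,[uv[0],uv[1],1]); s=(z-o[2])/d[2]; return o+s*d
def tri(cs,uvs):
    A=[];b=[]
    for (f,K,R,t),uv in zip(cs,uvs):
        o=-R.T@t; d=R.T@np.linalg.solve(K,[uv[0],uv[1],1]); d/=np.linalg.norm(d)
        P=np.eye(3)-np.outer(d,d); A.append(P); b.append(P@o)
    X=np.linalg.lstsq(np.vstack(A),np.hstack(b),rcond=None)[0]
    return X, np.linalg.norm(np.vstack(A)@X-np.hstack(b))
def proj(c,X):
    f,K,R,t=c; p=K@(R@np.asarray(X)+t); return p[:2]/p[2]
E
python3 - <<'E'
from h import *
S=cam("scene");D=cam("side")
def crop(f,x0,y0,w,h,s,n): cv2.imwrite(n,cv2.resize(f[y0:y0+h,x0:x0+w],None,fx=s,fy=s,interpolation=cv2.INTER_CUBIC))
crop(S[0],160,50,130,120,5,"pics/restS.png"); crop(D[0],250,90,110,100,6,"pics/restD.png")
for nm,c in (("S",S),("D",D)):
    hsv=cv2.cvtColor(c[0],cv2.COLOR_BGR2HSV)
    m=cv2.inRange(hsv,(12,150,90),(30,255,255))
    cs,_=cv2.findContours(m,cv2.RETR_EXTERNAL,cv2.CHAIN_APPROX_NONE)
    for q in cs:
        if cv2.contourArea(q)<200: continue
        print(nm,cv2.contourArea(q),cv2.boundingRect(q),cv2.minAreaRect(q))
crop(S[0],235,185,160,125,5,"pics/pilS.png");crop(D[0],245,190,80,150,4,"pics/pilD.png")
E
```

```text
S 660.5 (340, 245, 38, 46) ((358.49029541015625, 267.3089294433594), (47.73558807373047, 15.445392608642578), 58.78159713745117)
S 568.5 (254, 201, 47, 29) ((276.8816833496094, 214.78402709960938), (45.92308044433594, 14.0), 22.61986541748047)
D 683.5 (278, 275, 29, 47) ((292.0321350097656, 297.0596923828125), (17.71978759765625, 44.73049545288086), 16.699243545532227)
D 384.5 (261, 206, 27, 33) ((273.7000427246094, 221.9000244140625), (33.541019439697266, 12.969193458557129), 63.43495178222656)
D 624.5 (209, 135, 35, 28) ((225.124267578125, 147.9421844482422), (33.680667877197266, 23.87297821044922), 8.746161460876465)
D 204.0 (218, 120, 33, 12) ((234.0832061767578, 124.9382553100586), (31.50796127319336, 8.206725120544434), 8.426968574523926)
```

View pics/restS.png

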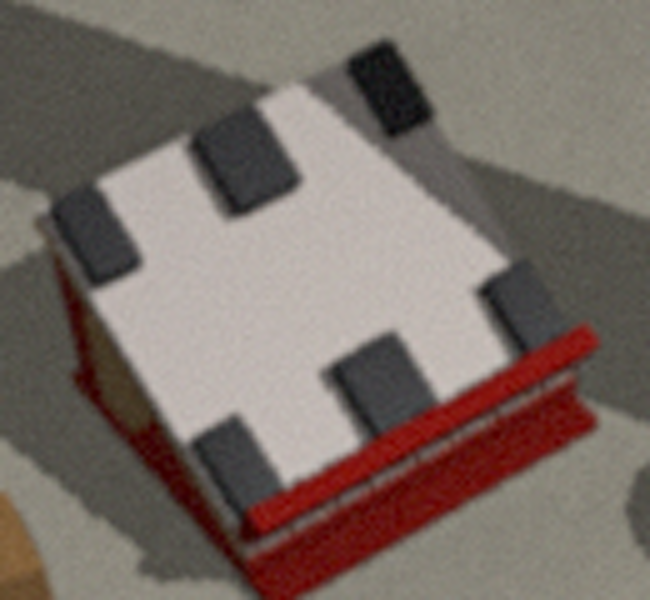

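View pics/restD.png

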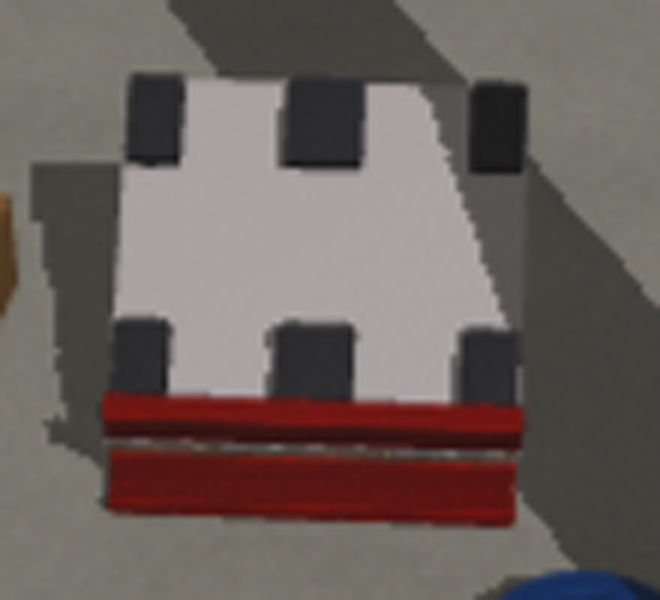

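View pics/pilS.png

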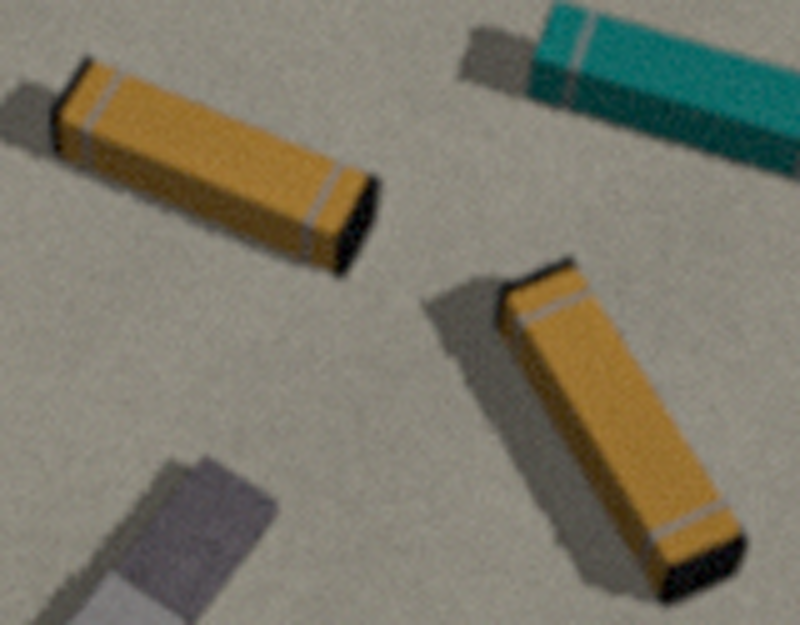

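View pics/pilD.png

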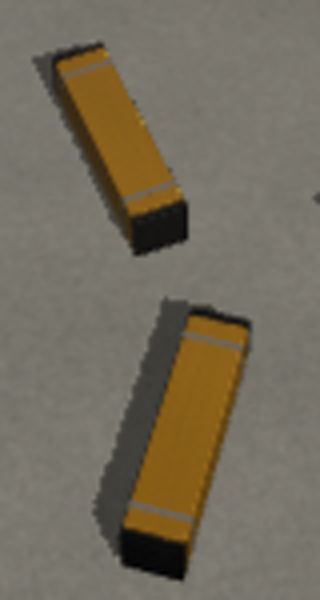

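Run:
```python
from h import *
S=cam("scene");D=cam("side")
def big(f,x0,y0,w,h,s,n):
    g=f[y0:y0+h,x0:x0+w].astype(float); g=255*(np.clip(g/255,0,1))**0.5
    cv2.imwrite(n,cv2.resize(g.astype(np.uint8),None,fx=s,fy=s,interpolation=cv2.INTER_CUBIC))
big(S[0],165,55,80,60,10,"pics/a.png"); big(S[0],195,95,85,75,8,"pics/b.png")
big(D[0],260,95,90,75,8,"pics/c.png")
```

```text
(no output)
```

View pics/a.png

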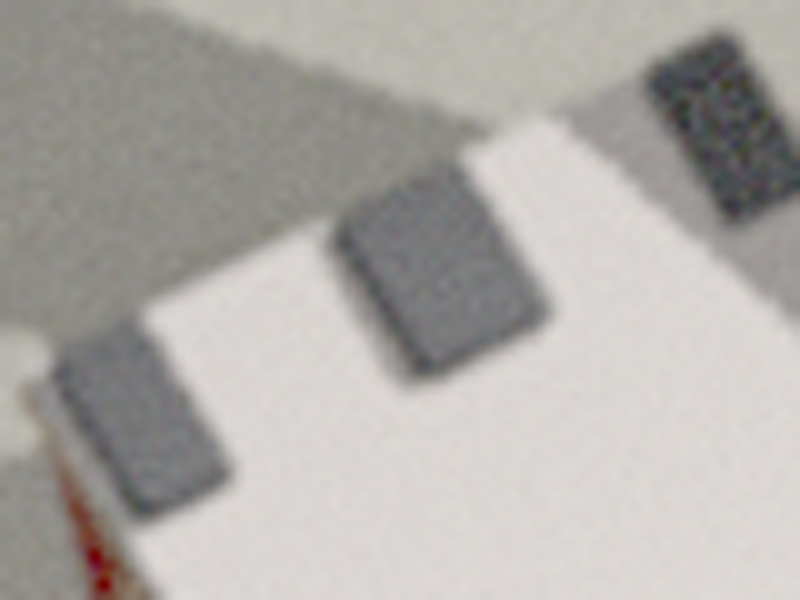

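View pics/b.png

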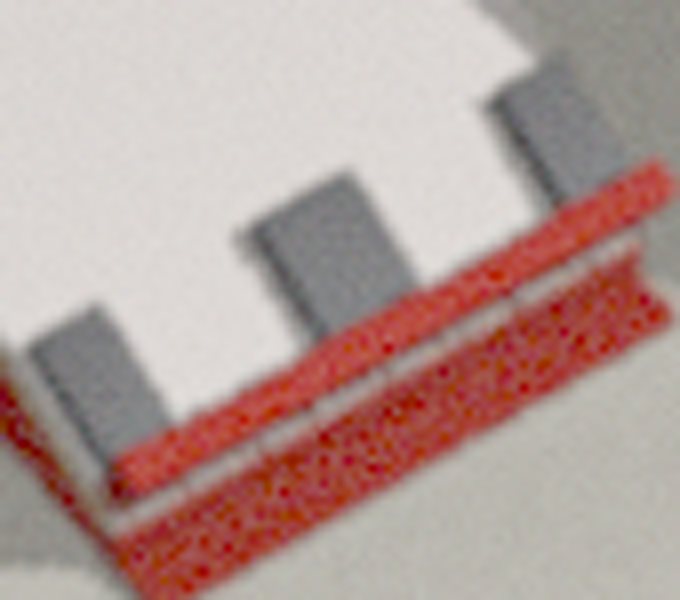

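View pics/c.png

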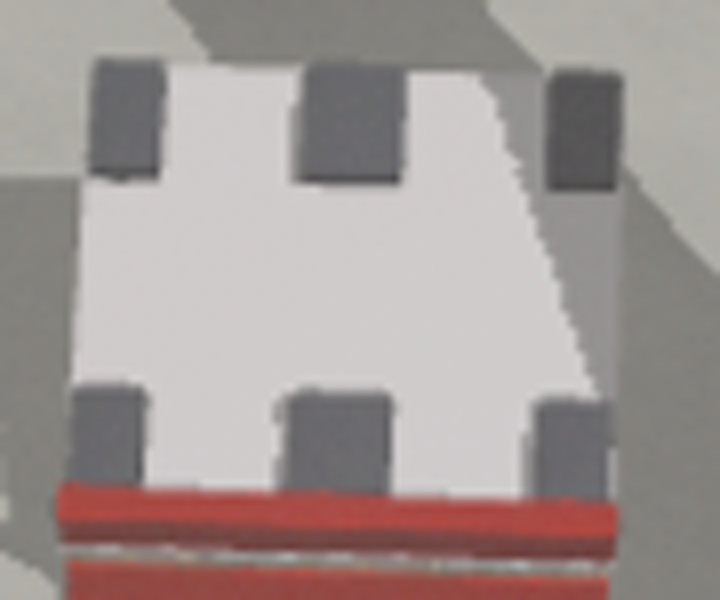

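```bash
cat > m.py <<'E'
from h import *
S=cam("scene");D=cam("side")
u=lambda p,o,s:((p[0]+.5)/s-.5+o[0],(p[1]+.5)/s-.5+o[1])
A=lambda *p:u(p,(165,55),10); B=lambda *p:u(p,(195,95),8); C=lambda *p:u(p,(260,95),8)
# image-left = +x
M=[((19,-97),A(340,220),C(303,62)),((-19,-97),A(455,165),C(407,67)),((-19,-52),A(550,310),C(402,178)),((19,-52),A(435,370),C(297,178)),
((71,-97),A(130,325),C(165,62)),((71,-52),A(230,472),C(160,172)),((-71,-97),A(650,75),C(550,70)),((-71,-52),A(740,215),C(547,187)),
((19,30),B(255,225),C(287,393)),((-19,30),B(350,172),C(392,395)),((71,30),B(100,305),C(147,390)),((-71,30),B(495,100),C(537,400))]
P=[];Q=[]
for m,a,b in M:
    X,e=tri([S,D],[a,b]); P.append([m[0]/1e3,m[1]/1e3,-.004]);Q.append(X); print(m,X.round(4),round(e*1e3,2))
P=np.array(P);Q=np.array(Q);pc=P.mean(0);qc=Q.mean(0)
R,_=Ro.align_vectors(Q-qc,P-pc); t=qc-R.apply(pc)
print("free fit",t,R.as_matrix().round(3),"resid mm",((R.apply(P)+t-Q)*1e3).round(1).tolist())
yd=R.as_matrix()[:,1]; print("slope",np.degrees(np.arcsin(-yd[2])))
x=R.as_matrix()[:,0]; yaw=np.arctan2(x[1],x[0]); print("yaw",np.degrees(yaw))
Rm=Ro.from_euler('z',yaw)*Ro.from_euler('x',-30,degrees=True)
t=qc-Rm.apply(pc); print("mid",t,"bay1",t+Rm.apply([-.045,0,0]),"bay2",t+Rm.apply([.045,0,0]))
print(Rm.as_matrix().round(3))
u5=lambda *p:u(p,(235,185),5)
for nm,c in (("p1",[(90,58),(378,180),(340,240),(60,122)]),("p2",[(573,260),(745,538),(666,570),(500,295)])):
    W=np.array([plane(S,u5(*p),.036) for p in c]); print(nm,W.round(4).tolist(),W.mean(0)); 
    print(np.linalg.norm(W-np.roll(W,1,0),axis=1)); d=W[1]+W[2]-W[0]-W[3]; print("yaw",np.degrees(np.arctan2(d[1],d[0])))
u4=lambda *p:u(p,(245,190),4)
for nm,c in (("p1",[(102,45),(187,202),(133,216),(54,58)]),("p2",[(249,323),(187,540),(122,525),(190,309)])):
    W=np.array([plane(D,u4(*p),.036) for p in c]); print(nm,W.round(4).tolist(),W.mean(0)); 
    print(np.linalg.norm(W-np.roll(W,1,0),axis=1)); d=W[1]+W[2]-W[0]-W[3]; print("yaw",np.degrees(np.arctan2(d[1],d[0])))
E
python3 m.py
```

```text
(19, -97) [ 0.5611 -0.2486  0.1488] 0.29
(-19, -97) [ 0.5249 -0.263   0.1399] 1.13
(-19, -52) [ 0.5199 -0.2261  0.1188] 0.76
(19, -52) [ 0.5563 -0.2131  0.1253] 2.77
(71, -97) [ 0.6148 -0.2545  0.1375] 1.38
(71, -52) [ 0.6093 -0.2176  0.1165] 0.47
(-71, -97) [ 0.4718 -0.2618  0.1455] 0.92
(-71, -52) [ 0.4662 -0.2288  0.1208] 2.58
(19, 30) [ 0.5482 -0.1411  0.0827] 0.48
(-19, 30) [ 0.5115 -0.1503  0.0786] 0.43
(71, 30) [ 0.6001 -0.1417  0.076 ] 0.18
(-71, 30) [ 0.4594 -0.1531  0.0809] 0.99
free fit [ 0.53308266 -0.17202154  0.09821042] [[ 0.995 -0.096 -0.02 ]
 [ 0.093  0.865  0.493]
 [-0.03  -0.493  0.87 ]] resid mm [[0.3, -7.5, -6.8], [-1.3, 3.3, 3.3], [-0.7, 5.3, 2.1], [0.7, -4.1, -5.6], [-1.7, 3.2, 3.0], [-0.5, 5.2, 1.7], [-0.0, -2.7, -0.9], [1.3, 3.2, 1.6], [1.0, -5.2, -3.4], [-0.1, 0.5, 1.9], [0.8, 0.3, 1.8], [0.2, -1.6, 1.2]]
slope 29.529648402532942
yaw 5.349766953895561
mid [ 0.53357365 -0.1721052   0.09791351] bay1 [ 0.48876967 -0.1763008   0.09791351] bay2 [ 0.57837764 -0.16790961  0.09791351]
[[ 0.996 -0.081 -0.047]
 [ 0.093  0.862  0.498]
 [ 0.    -0.5    0.866]]
p1 [[0.5829, 0.0488, 0.036], [0.5043, 0.1708, 0.036], [0.5351, 0.1885, 0.036], [0.6113, 0.0727, 0.036]] [0.55841143 0.12017987 0.036     ]
[0.03708111 0.14511247 0.03553361 0.13865876]
yaw 123.07732186882922
p2 [[0.4528, 0.2483, 0.036], [0.4667, 0.3917, 0.036], [0.5028, 0.3867, 0.036], [0.49, 0.2468, 0.036]] [0.47807843 0.31834935 0.036     ]
[0.03718661 0.14399721 0.03636672 0.14049451]
yaw 84.62446395344013
p1 [[0.5843, 0.0488, 0.036], [0.505, 0.1675, 0.036], [0.5358, 0.1839, 0.036], [0.6134, 0.0658, 0.036]] [0.5596245 0.116486  0.036    ]
[0.03370855 0.14280911 0.03482587 0.1413655 ]
yaw 123.51189029795522
p2 [[0.4541, 0.2473, 0.036], [0.4659, 0.3859, 0.036], [0.5014, 0.3838, 0.036], [0.4895, 0.2439, 0.036]] [0.47771316 0.31525412 0.036     ]
[0.03563854 0.13913418 0.03558714 0.14039127]
yaw 85.1446330785596
```

```bash
cat > n.py <<'E'
import io,contextlib
with contextlib.redirect_stdout(io.StringIO()):
    exec(open('m.py').read())
from scipy.optimize import least_squares
def model(p): return (Ro.from_euler('z',p[3])*Ro.from_euler('x',-30,degrees=True)),p[:3]
for sel in ((0,1),(0,),(1,)):
    def res(p):
        r,t=model(p); X=r.apply(P)+t; o=[]
        for x,(m,a,b) in zip(X,M):
            for k in sel: o+=list(proj((S,D)[k],x)-np.array((a,b)[k]))
        return np.array(o)
    q=least_squares(res,[.533,-.172,.098,.09]); print(sel,q.x.round(4),np.degrees(q.x[3]),"rms px",np.sqrt((q.fun**2).mean()),abs(q.fun).max())
st=get_state(); w=st["orientation"]; T=Ro.from_quat([w[1],w[2],w[3],w[0]]).as_matrix(); print(T.round(3))
for nm,p,z in (("case BR",(214,247),0),("case TR",(213,198),.061),("case topR",(215,235),.061),("tape c",(314,151),.012),("rest front R",(279.5,134.5),0),("rest frontL",(216,166),0),("brush tip",(283,280),.02),("turq",(344,200),.02)): print(nm,plane(S,p,z).round(3))
E
python3 n.py
```

```text
(0, 1) [ 0.5327 -0.1716  0.0985  0.1169] 6.697079470746602 rms px 0.6205224002867049 1.5199234997849942
(0,) [ 0.5366 -0.1617  0.1089  0.1172] 6.71662865975773 rms px 0.8036304736006127 1.4536824747865325
(1,) [ 0.5319 -0.1674  0.1013  0.1187] 6.799706245602299 rms px 0.21500247704819217 0.4355235734179814
[[ 0.     0.351 -0.936]
 [-0.    -0.936 -0.351]
 [-1.     0.     0.   ]]
case BR [0.712 0.103 0.   ]
case TR [0.668 0.025 0.061]
case topR [0.707 0.112 0.061]
tape c [ 0.378 -0.009  0.012]
rest front R [ 0.42  -0.108  0.   ]
rest frontL [ 0.607 -0.098 -0.   ]
brush tip [0.626 0.258 0.02 ]
turq [0.401 0.155 0.02 ]
```

```bash
cat >> h.py <<'E'
def pose(st=None):
    st=st or get_state(); w=st["orientation"]; return np.array(st["tcp_pos"]),Ro.from_quat([w[1],w[2],w[3],w[0]])
def rel(p,R,p0=None,R0=None):
    if p0 is None: p0,R0=pose()
    s=R0.inv().apply(np.asarray(p)-p0)*1e3; v=(R0.inv()*R).as_rotvec(degrees=True)
    return s.round(1).tolist(),v.round(1).tolist()
def down(yawy):
    y=np.array([np.cos(yawy),np.sin(yawy),0]);x=np.array([0,0,-1.]);return Ro.from_matrix(np.c_[x,y,np.cross(x,y)])
E
python3 -c "
from h import *
print(rel([.559,.118,.25],down(np.radians(33.3))))"
```

```text
([-53.7, -489.2, -564.9], [-102.7, 0.0, -0.0])
```

send_rows(plan=[[-54,0,0,0,0,0],[-54,-40,-46,-10,0,0],[-54,-80,-92,-20,0,0],[-54,-120,-138,-30,0,0],[-54,-160,-185,-40,0,0],[-54,-200,-231,-50,0,0],[-54,-240,-277,-60,0,0],[-54,-280,-323,-70,0,0],[-54,-320,-370,-80,0,0],[-54,-360,-416,-90,0,0]], claw=85, newtons=100)

```text
clock: 1.8
tcp_pos: [0.4659, -0.0534, 0.2507]
orientation: [0.583, 0.401, 0.582, -0.401]
wrist_force: [0.0, -0.5, 0.5]
finger_gap: 0.0848
```

```bash
python3 -c "
from h import *
print(pose()[0],rel([.559,.118,.25],down(np.radians(33.3))), get_state()['clock'])"
```

```text
[ 0.46585908 -0.05342211  0.25066062] ([0.7, 148.1, -127.0], [-12.4, 0.1, -0.0]) 1.8
```

send_rows(plan=[[0,38,-32,-6,0,0],[0,76,-65,-12.4,0,0],[0,112,-96,-12.4,0,0],[0,148,-127,-12.4,0,0],[20,148,-127,-12.4,0,0],[50,148,-127,-12.4,0,0],[50,148,-127,-12.4,0,0],[50,148,-127,-12.4,0,0],[50,148,-127,-12.4,0,0],[50,148,-127,-12.4,0,0]])

```text
clock: 3.05
tcp_pos: [0.5596, 0.1155, 0.2014]
orientation: [0.622, 0.338, 0.621, -0.337]
wrist_force: [-0.1, -0.2, -0.3]
finger_gap: 0.085
```

```bash
python3 -c "
from h import *
print(pose()[0],get_state()['ft_torque'],get_state()['joint_pos'])
W=cam('wrist'); cv2.imwrite('pics/w1.png',W[0])
print('centre pred',proj(W,[.559,.118,.036]))
m=cv2.inRange(cv2.cvtColor(W[0],cv2.COLOR_BGR2HSV),(12,120,60),(30,255,255))
cs,_=cv2.findContours(m,cv2.RETR_EXTERNAL,cv2.CHAIN_APPROX_NONE)
for q in cs:
  if cv2.contourArea(q)>300: print(cv2.minAreaRect(q))
"
```

```text
[0.55962009 0.11547106 0.20140606] [0.00108193 0.01003261 0.0119509 ] [ 6.30812765e-02  3.03079522e-01  4.44953711e-02  1.31025381e+00
 -1.09625940e-04  1.05894977e+00]
centre pred [280.78540694 174.69664986]
((279.5, 170.5), (103.0, 35.0), 90.0)
((280.0, 108.5), (13.0, 36.0), 90.0)
```

View pics/w1.png

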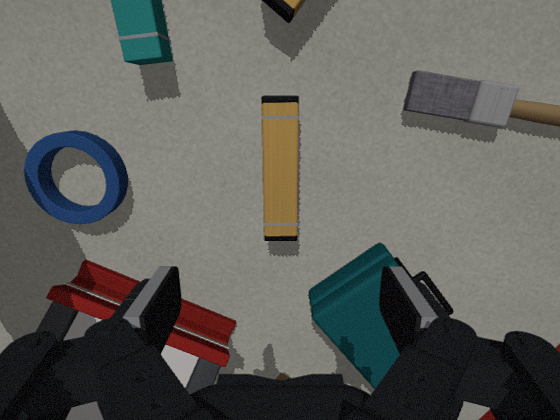

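```bash
python3 -c "
from h import *
W=cam('wrist')
big=cv2.resize(W[0][85:250,245:315],None,fx=4,fy=4,interpolation=cv2.INTER_CUBIC);cv2.imwrite('pics/w1z.png',big)
for z in (0,.036):
  for p in ((280.5,96),(280.5,235),(280.5,240.5)): print(z,p,plane(W,p,z).round(4))
f,K,R,t=W; print(-R.T@t, R[2])
"
```

```text
0 (280.5, 96) [0.5169 0.1822 0.    ]
0 (280.5, 235) [0.6027 0.0499 0.    ]
0 (280.5, 240.5) [0.6065 0.0439 0.    ]
0.036 (280.5, 96) [0.5169 0.1821 0.036 ]
0.036 (280.5, 235) [0.5945 0.0623 0.036 ]
0.036 (280.5, 240.5) [0.598  0.0569 0.036 ]
[0.51668603 0.18127713 0.38048683] [ 0.16258105 -0.25089952 -0.95426246]
```

View pics/w1z.png

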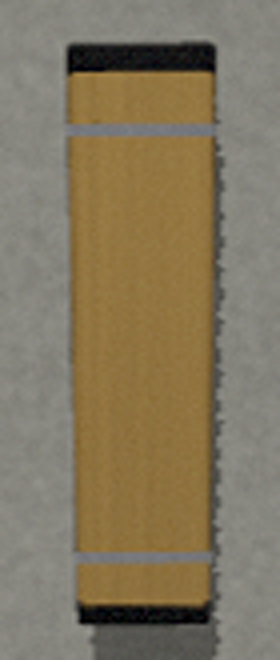

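send_rows(plan=[[50,0,-4.5,0,0,0],[100,0,-4.5,0,0,0],[140,0,-4.5,0,0,0],[170,0,-4.5,0,0,0],[190,0,-4.5,0,0,0],[197,0,-4.5,0,0,0],[197,0,-4.5,0,0,0],[197,0,-4.5,0,0,0],[197,0,-4.5,0,0,0],[197,0,-4.5,0,0,0]], claw=70)

```text
clock: 4.4
tcp_pos: [0.557, 0.1194, 0.0039]
orientation: [0.622, 0.338, 0.621, -0.337]
wrist_force: [-0.7, 0.2, -0.3]
finger_gap: 0.0702
```

send_rows(plan=[[0,0,0,0,0,0],[0,0,0,0,0,0],[0,0,0,0,0,0],[0,0,0,0,0,0],[0,0,0,0,0,0],[0,0,0,0,0,0],[0,0,0,0,0,0],[0,0,0,0,0,0],[0,0,0,0,0,0],[0,0,0,0,0,0]], claw=20, newtons=110)

```text
clock: 5.65
tcp_pos: [0.5565, 0.1194, 0.0033]
orientation: [0.621, 0.338, 0.621, -0.338]
wrist_force: [0.3, 0.2, 0.1]
finger_gap: 0.0202
```

```bash
python3 -c "
from h import *
s=get_state();print(pose()[0],s['finger_gap'],s['ft_torque'],s['wrist_force'])"
```

```text
[0.55653666 0.11936035 0.00326927] 0.02016707279344039 [0.00526638 0.01039372 0.01873316] [0.2799827  0.22995223 0.05015956]
```

```bash
python3 -c "
from h import *
for n in ('wrist','scene'):
  c=cam(n); cv2.imwrite(f'pics/{n}2.png',c[0])
S=c;cv2.imwrite('pics/s2z.png',cv2.resize(S[0][130:290,180:380],None,fx=4,fy=4))
"
```

```text
(no output)
```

View pics/wrist2.png

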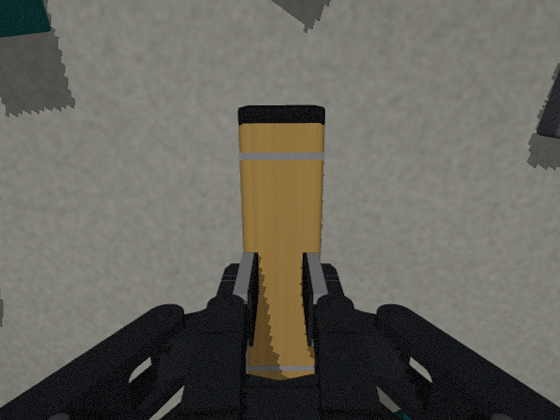

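View pics/s2z.png

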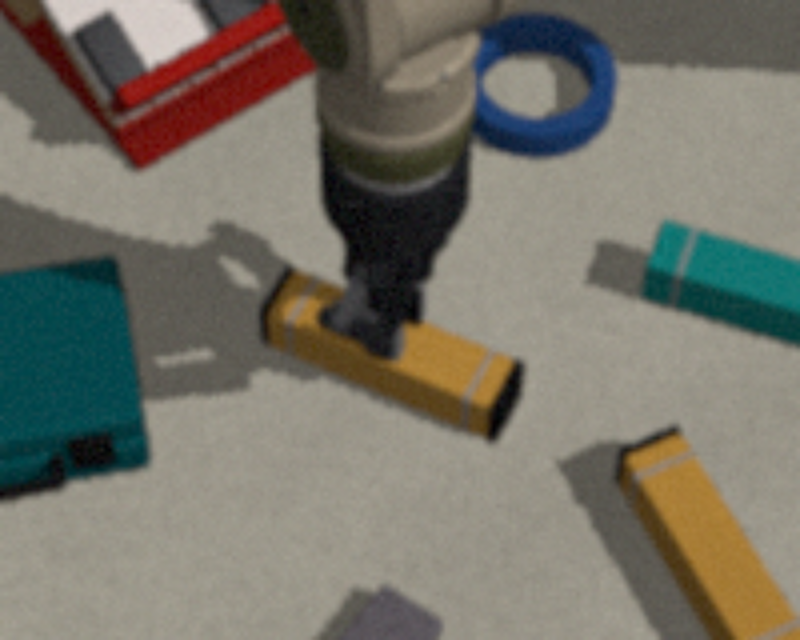

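```bash
python3 -c "
from h import *
D=cam('side');S=cam('scene');W=cam('wrist')
p=pose()[0]
print([proj(c,p) for c in (S,D,W)])
u=proj(D,p).astype(int);print(u)
def z(c,n,g=.6):
  q=proj(c,p).astype(int); f=c[0][q[1]-50:q[1]+40,q[0]-60:q[0]+60].astype(float); f=(255*(f/255)**g).astype(np.uint8)
  f=cv2.resize(f,None,fx=6,fy=6,interpolation=cv2.INTER_CUBIC)
  a=proj(c,p); a=((a-[q[0]-60,q[1]-50]+.5)*6).astype(int); cv2.drawMarker(f,tuple(map(int,a)),(0,0,255),0,20,2); cv2.imwrite(n,f)
z(D,'pics/d3.png');z(S,'pics/s3.png')
"
```

```text
[array([278.17290548, 221.46325885]), array([275.33686422, 230.25520957]), array([280.10848192, 242.34142692])]
[275 230]
```

View pics/d3.png

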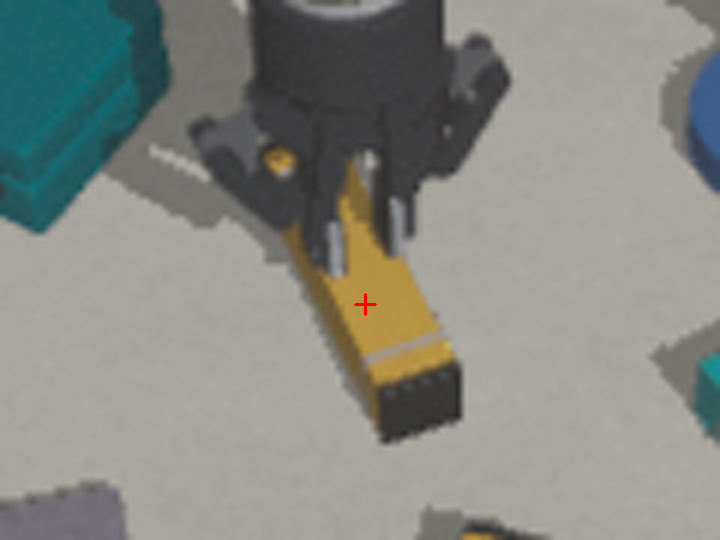

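View pics/s3.png

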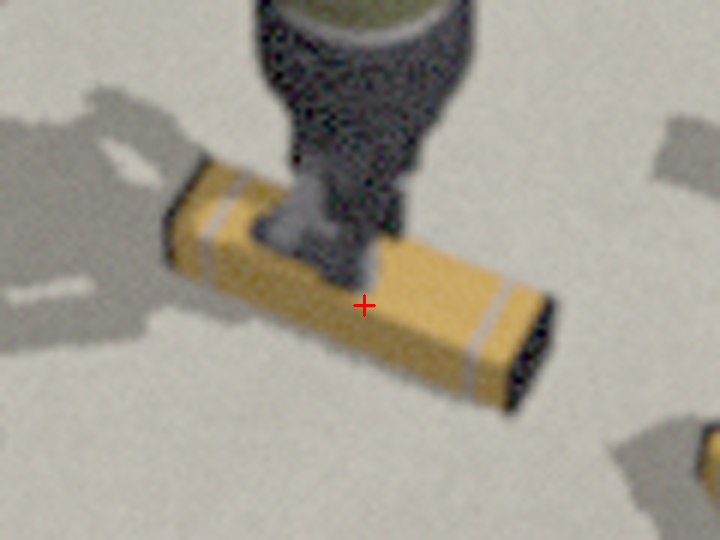

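```bash
python3 -c "
from h import *
D=cam('side');S=cam('scene');W=cam('wrist')
p,R=pose()
for k in (0,.01,.02,.03,.04,.05):
  q=[[proj(c,p+R.apply([-k,s*.010,0])).round(1).tolist() for s in (1,-1)] for c in (S,D,W)]; print(k,q)
print('side tips px',[(215+x/6-.5,180+y/6-.5) for x,y in ((330,275),(393,252))],'scene tip',(218+355/6-.5,171+288/6-.5)); print(get_state()['joint_pos'])
"
```

```text
0 [[[276.2, 224.8], [280.1, 218.2]], [[271.8, 231.4], [278.9, 229.1]], [[297.8, 242.4], [262.4, 242.4]]]
0.01 [[[276.2, 222.5], [280.1, 215.8]], [[271.6, 229.1], [278.8, 226.7]], [[298.8, 249.9], [261.5, 249.9]]]
0.02 [[[276.1, 220.2], [280.1, 213.5]], [[271.5, 226.7], [278.7, 224.3]], [[299.8, 258.2], [260.5, 258.2]]]
0.03 [[[276.1, 217.8], [280.2, 211.1]], [[271.3, 224.2], [278.6, 221.9]], [[300.9, 267.5], [259.3, 267.5]]]
0.04 [[[276.1, 215.4], [280.2, 208.6]], [[271.2, 221.8], [278.5, 219.4]], [[302.1, 277.9], [258.0, 277.9]]]
0.05 [[[276.1, 212.9], [280.2, 206.2]], [[271.0, 219.3], [278.4, 216.9]], [[303.5, 289.7], [256.6, 289.7]]]
side tips px [(269.5, 225.33333333333334), (280.0, 221.5)] scene tip (276.6666666666667, 218.5)
[ 7.02875882e-02  4.31790537e-01 -2.79276702e-01  8.59697026e-01
 -1.12580895e-04  1.06590764e+00]
```

```bash
python3 -c "
from h import *
D=cam('side');S=cam('scene');W=cam('wrist')
p,R=pose()
for k in (0,.01,.02,.03,.04,.05,.06):
  q=[[proj(c,p+R.apply([-k,s*.010,-.011])).round(1).tolist() for s in (1,-1)] for c in (S,D,W)]; print(k,q)
f=W[0][230:400,180:380].astype(float);f=(255*(f/255)**.5).astype(np.uint8);cv2.imwrite('pics/w4.png',cv2.resize(f,None,fx=4,fy=4,interpolation=cv2.INTER_CUBIC))
"
```

```text
0 [[[280.5, 226.7], [284.4, 220.0]], [[273.3, 234.5], [280.4, 232.1]], [[298.2, 224.1], [262.1, 224.1]]]
0.01 [[[280.5, 224.4], [284.5, 217.7]], [[273.1, 232.2], [280.3, 229.8]], [[299.1, 230.7], [261.2, 230.7]]]
0.02 [[[280.5, 222.0], [284.5, 215.3]], [[273.0, 229.8], [280.2, 227.4]], [[300.1, 238.1], [260.1, 238.1]]]
0.03 [[[280.6, 219.7], [284.6, 212.9]], [[272.9, 227.3], [280.2, 225.0]], [[301.3, 246.4], [258.9, 246.4]]]
0.04 [[[280.6, 217.3], [284.6, 210.5]], [[272.7, 224.9], [280.1, 222.5]], [[302.6, 255.8], [257.6, 255.8]]]
0.05 [[[280.6, 214.8], [284.6, 208.0]], [[272.6, 222.4], [280.0, 220.0]], [[304.1, 266.3], [256.1, 266.3]]]
0.06 [[[280.6, 212.4], [284.7, 205.5]], [[272.4, 219.9], [279.9, 217.5]], [[305.8, 278.4], [254.3, 278.4]]]
```

View pics/w4.png

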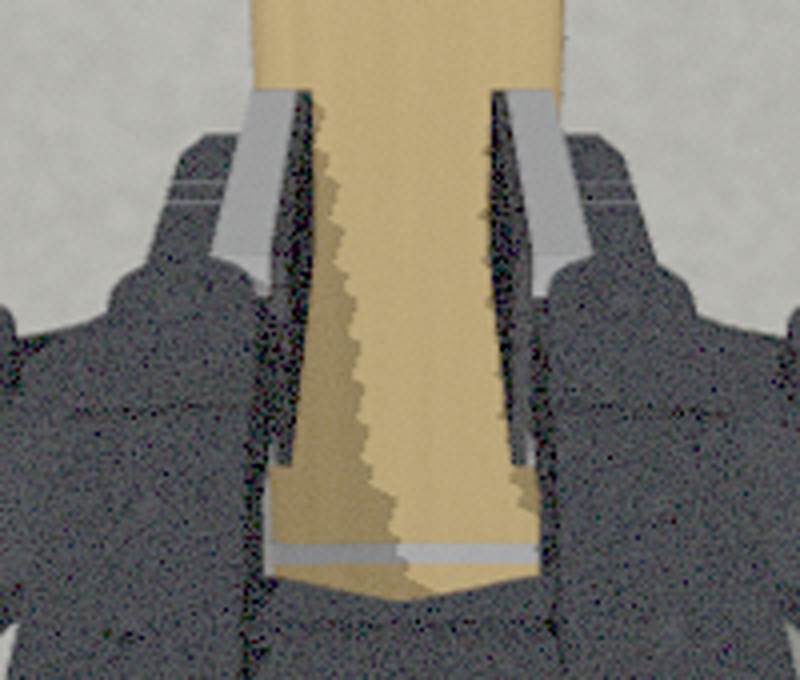

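The fingers closed on air: gap 20.2 mm, no force. The wrist view puts the real pad tips about 37 mm behind the reported TCP, just above the pillar top, at crop rows ~250 px. I'll reopen, lower gently and watch the force.

send_rows(plan=[[0,0,0,0,0,0],[0,0,0,0,0,0],[0,0,0,0,0,0],[0,0,0,0,0,0],[4,0,0,0,0,0],[9,0,0,0,0,0],[14,0,0,0,0,0],[18,0,0,0,0,0],[20,0,0,0,0,0],[20,0,0,0,0,0]], claw=70)

```text
clock: 7.45
tcp_pos: [0.5564, 0.1194, -0.0169]
orientation: [0.621, 0.338, 0.621, -0.338]
wrist_force: [0.1, -0.9, 0.9]
finger_gap: 0.0699
```

```bash
python3 -c "
from h import *
s=get_state();print(pose()[0],s['finger_gap'],s['ft_torque'],s['wrist_force'])
W=cam('wrist');cv2.imwrite('pics/w5.png',W[0]);D=cam('side');cv2.imwrite('pics/d5.png',cv2.resize(D[0][170:280,220:340],None,fx=5,fy=5,interpolation=cv2.INTER_CUBIC))"
```

```text
[ 0.55643305  0.11935094 -0.01690717] 0.06993900469725793 [-0.00735633  0.04360893 -0.03002922] [ 0.09319268 -0.87440695  0.94913326]
```

View pics/w5.png

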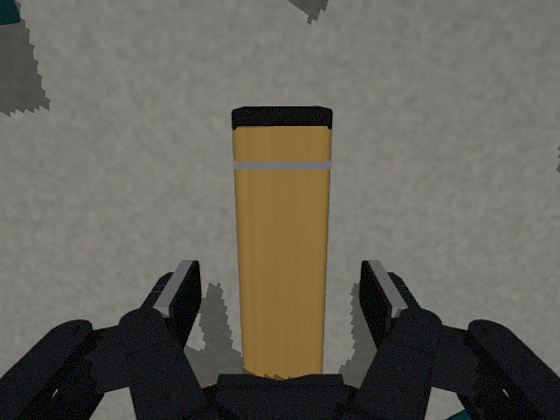

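View pics/d5.png

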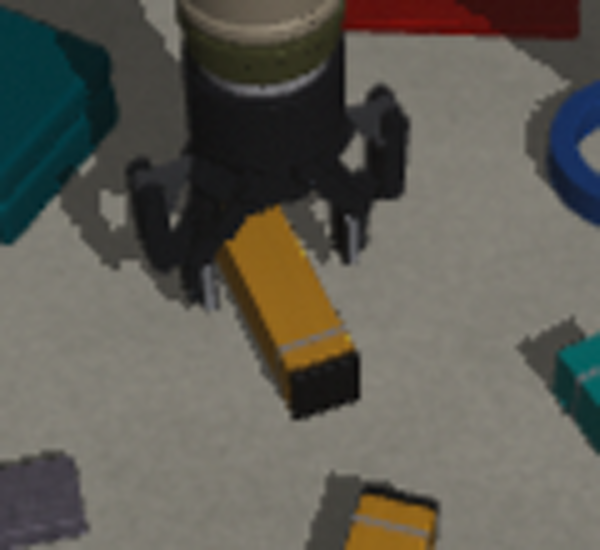

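send_rows(plan=[[6,0,0,0,0,0],[12,0,0,0,0,0],[16,0,0,0,0,0],[17,0,0,0,0,0],[17,0,0,0,0,0],[17,0,0,0,0,0],[17,0,0,0,0,0],[17,0,0,0,0,0],[17,0,0,0,0,0],[17,0,0,0,0,0]], claw=28, newtons=110)

```text
clock: 8.8
tcp_pos: [0.5569, 0.1194, -0.0285]
orientation: [0.622, 0.338, 0.62, -0.337]
wrist_force: [-13.9, -1.8, 42.6]
finger_gap: 0.0349
```

```bash
python3 -c "
from h import *
s=get_state();print(pose()[0],s['finger_gap'],s['ft_torque'],s['wrist_force'])"
```

```text
[ 0.55690615  0.11939222 -0.02846977] 0.03491639271132665 [-0.44994303  3.15624154 -0.09733933] [-13.9272628   -1.83791866  42.58337114]
```

send_rows(plan=[[-6,0,0,0,0,0],[-8,0,0,0,0,0],[-10,0,0,0,0,0],[-20,0,0,0,0,0],[-40,0,0,0,0,0],[-65,0,0,0,0,0],[-90,0,0,0,0,0],[-100,0,0,0,0,0],[-100,0,0,0,0,0],[-100,0,0,0,0,0]])

```text
clock: 10.05
tcp_pos: [0.5557, 0.1193, 0.0651]
orientation: [0.621, 0.337, 0.622, -0.338]
wrist_force: [-0.6, 0.1, -4.6]
finger_gap: 0.0345
```

```bash
python3 -c "
from h import *
s=get_state();p,R=pose();print(p,s['finger_gap'],s['ft_torque'],s['wrist_force'],'tool:',R.inv().apply(s['ft_torque']),R.as_matrix().round(3))
W=cam('wrist');cv2.imwrite('pics/w6.png',W[0]);D=cam('side');cv2.imwrite('pics/d6.png',cv2.resize(D[0][120:280,200:360],None,fx=4,fy=4,interpolation=cv2.INTER_CUBIC))"
```

```text
[0.5556511  0.11927034 0.06513188] 0.034533892556954354 [-0.07267164 -0.0783267   0.05965545] [-0.61041287  0.11914625 -4.55602025] tool: [-0.05949227 -0.10369278  0.02614363] [[-0.002  0.839  0.544]
 [-0.     0.544 -0.839]
 [-1.    -0.002 -0.001]]
```

View pics/w6.png

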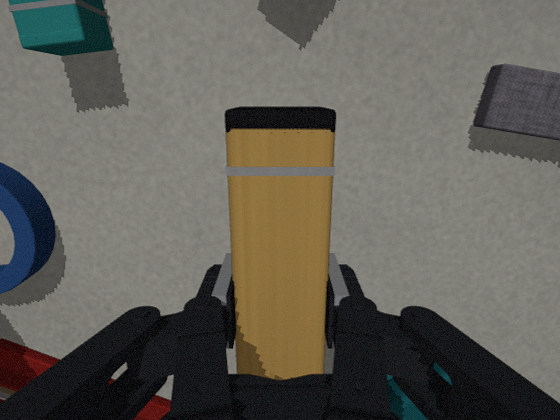

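View pics/d6.png

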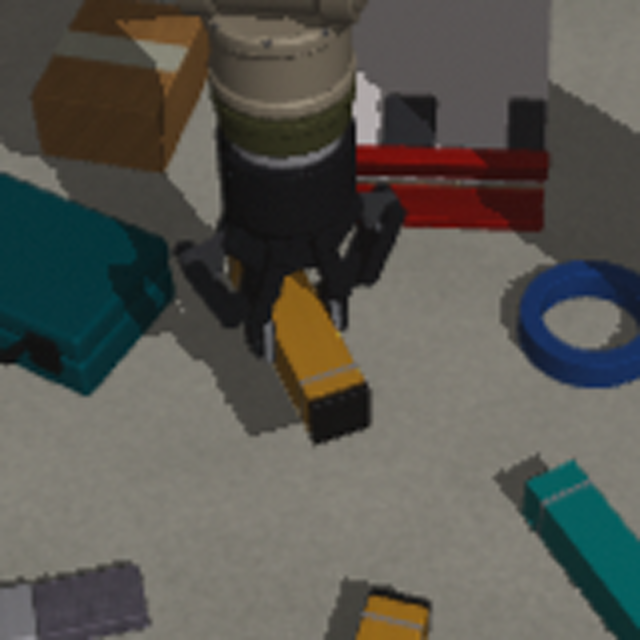

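```bash
cat >> h.py <<'E'
PO=np.array([-.0465,0,0]) # pillar centre in reported tool frame
REST=[.5325,-.170,.099,.117]
def bayR(p=None):
    p=p or REST; return Ro.from_euler('z',p[3])*Ro.from_euler('x',-30,degrees=True)
def bay(i,off=(0,0,0),p=None):
    p=p or REST; return np.array(p[:3])+bayR(p).apply(np.array(off)+[-.045 if i==1 else .045,0,0])
def toolR(sign,p=None): # sign=+1: tool -z end goes downhill
    m=bayR(p).as_matrix(); return Ro.from_matrix(np.c_[-m[:,2],sign*m[:,0],-sign*m[:,1]])
def tcp_for(c,R): return np.asarray(c)-R.apply(PO)
E
python3 -c "
from h import *
p,R=pose(); W=cam('wrist'); print([proj(W,p+R.apply(PO+[-.018,s*.018,-.075])) for s in (1,-1)])
s=get_state(); print(R.inv().apply(s['ft_torque']))
T=toolR(1); t=tcp_for(bay(2,(0,0,.10)),T); print(t,rel(t,T)); print(get_state()['joint_pos'])
p2=p+[0,0,.12]; print('after lift', rel(t,T,p2,R))
"
```

```text
[array([336.07711967, 107.83676748]), array([223.89741962, 107.8947799 ])]
[-0.01080474 -0.09348039  0.00704463]
[ 0.57406973 -0.13817989  0.14533236] ([-80.2, -124.8, 226.0], [25.7, -29.5, -6.8])
[ 7.02974642e-02  3.73801885e-01 -1.98542715e-01  1.00049476e+00
 -9.71170704e-05  1.06589327e+00]
after lift ([39.7, -124.5, 226.1], [25.7, -29.5, -6.7])
```

send_rows(plan=[[-40,0,0,0,0,0],[-80,0,0,0,0,0],[-115,-12,20,0,0,0],[-125,-30,55,4,-5,-1],[-125,-50,90,8,-10,-2],[-120,-70,126,13,-15,-3.5],[-110,-90,162,18,-20,-4.7],[-100,-108,196,22,-25,-5.8],[-88,-120,217,25.7,-29.5,-6.8],[-80,-125,226,25.7,-29.5,-6.8]])

```text
clock: 11.45
tcp_pos: [0.5732, -0.1378, 0.1437]
orientation: [0.646, 0.332, 0.375, -0.575]
wrist_force: [-0.3, 0.8, -4.1]
finger_gap: 0.0344
```

```bash
python3 -c "
from h import *
T=toolR(1); t=tcp_for(bay(2,(0,0,.10)),T); print(rel(t,T))
s=get_state();print(s['joint_pos'].round(2),pose()[1].inv().apply(s['ft_torque']),s['finger_gap'],s['wrist_force'])
W=cam('wrist');cv2.imwrite('pics/w7.png',W[0])"
```

```text
([-1.2, 0.8, 1.3], [0.1, -0.1, 0.1])
[-0.09  0.29 -0.23  0.93 -0.51  1.33] [-0.01657037  0.81251541 -0.00907912] 0.034384274797062596 [-0.33076209  0.84571369 -4.14056071]
```

View pics/w7.png

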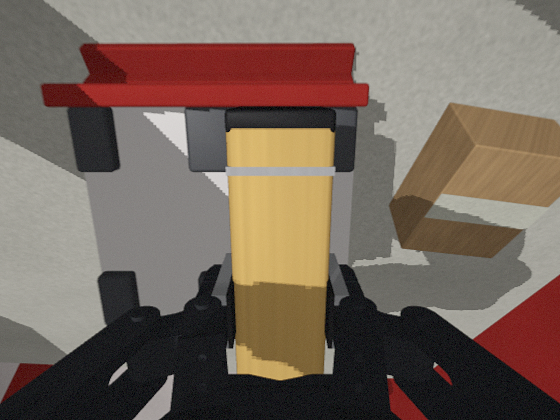

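```bash
cat >> h.py <<'E'
def restray(c,uv,zb,p=None):
    f,K,R,t=c; B=bayR(p).as_matrix(); o=-R.T@t; d=R.T@np.linalg.solve(K,[uv[0],uv[1],1])
    o=B.T@(o-np.array((p or REST)[:3])); d=B.T@d; return ((o+d*(zb-o[2])/d[2])*1e3).round(1)
E
python3 -c "
from h import *
W=cam('wrist')
f=W[0][30:190,30:390].astype(float);f=(255*(f/255)**.5).astype(np.uint8);cv2.imwrite('pics/w7z.png',cv2.resize(f,None,fx=2.2,fy=2.2,interpolation=cv2.INTER_CUBIC))
for n,p,z in (('LL dnR',(111,108),-.004),('LL upR',(119,170),-.004),('LC upL',(190,170),-.004),('LL upL',(79,171),-.004),('R up outer',(355,170),-.004),('barL',(43,104),.014),('barR',(368,105),.014)): print(n,restray(W,p,z))
"
```

```text
LL dnR [-68.7  70.3  -4. ]
LL upR [-69.1  28.8  -4. ]
LC upL [-19.7  28.9  -4. ]
LL upL [-97.1  28.   -4. ]
R up outer [94.9 29.2 -4. ]
barL [-101.2   73.1   14. ]
barR [96.2 72.9 14. ]
```

View pics/w7z.png

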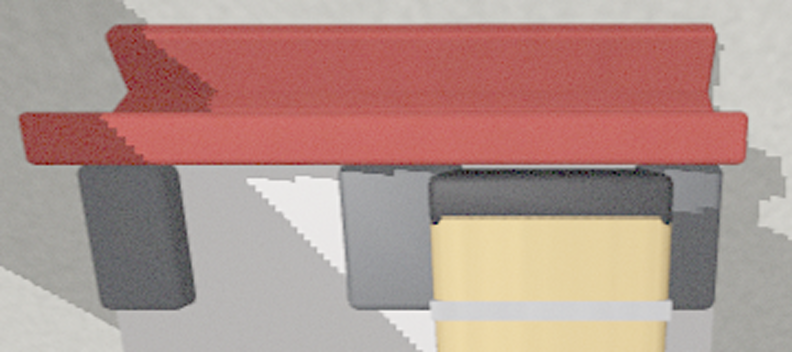

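send_rows(plan=[[0,0,4,0,0,0],[10,0,8,0,0,0],[25,0,8,0,0,0],[40,0,8,0,0,0],[55,0,8,0,0,0],[67,0,8,0,0,0],[77,0,8,0,0,0],[84,0,8,0,0,0],[88,0,8,0,0,0],[88,0,8,0,0,0]])

```text
clock: 12.8
tcp_pos: [0.5806, -0.1889, 0.074]
orientation: [0.647, 0.333, 0.373, -0.575]
wrist_force: [-1.2, -1.1, -4.6]
finger_gap: 0.0347
```

```bash
cat >> h.py <<'E'
def rep(b=None):
    s=get_state();p,R=pose(); print('F tool',R.inv().apply(s['wrist_force']).round(2),'T',R.inv().apply(s['ft_torque']).round(2),'gap',round(s['finger_gap'],4),'t',s['clock'])
    if b: print('pillar in bay mm',((bayR().inv().apply(p+R.apply(PO)-bay(b)))*1e3).round(1))
def shot(n,cn,g=1,box=None,k=1):
    c=cam(cn); f=c[0]
    if box: f=f[box[1]:box[3],box[0]:box[2]]
    f=(255*(f/255.)**g).astype(np.uint8); cv2.imwrite(n,cv2.resize(f,None,fx=k,fy=k,interpolation=cv2.INTER_CUBIC)); return c
E
python3 -c "
from h import *
rep(2); shot('pics/w8.png','wrist',.6); shot('pics/d8.png','side',.7,(230,80,390,220),4)"
```

```text
F tool [ 4.49 -1.35 -1.48] T [ 0.02  0.78 -0.03] gap 0.0347 t 12.8
pillar in bay mm [ 0.5 -8.6 12.6]
```

View pics/w8.png

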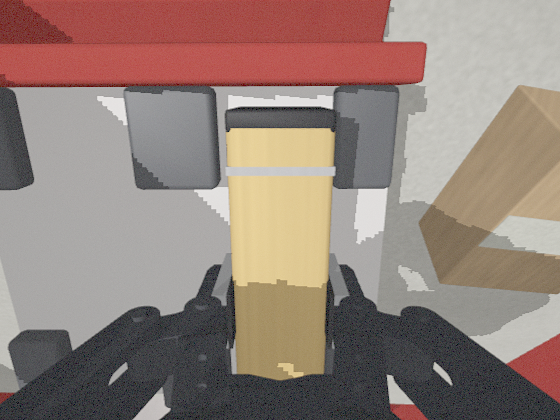

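View pics/d8.png

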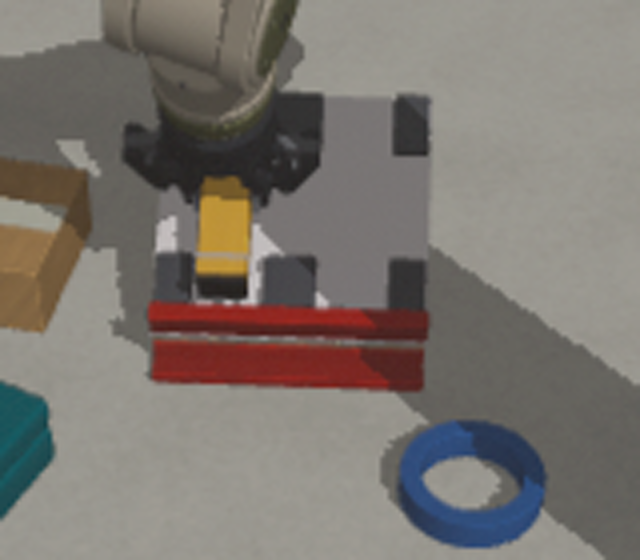

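```bash
python3 -c "
from h import *
W=cam('wrist')
shot('pics/w8z.png','wrist',.6,(110,70,420,200),2.5)
for n,p,z in (('LC upR',(220,187),-.004),('LC upL',(136,187),-.004),('R upR',(393,187),-.004),('bar in top',(280,86),.014),('barR',(425,82),.014),('bar bed',(280,97),-.018)): print(n,restray(W,p,z))
rep(2)"
```

```text
LC upR [17.9 29.5 -4. ]
LC upL [-19.9  29.6  -4. ]
R upR [95.8 29.5 -4. ]
bar in top [45. 72. 14.]
barR [97.5 73.4 14. ]
bar bed [ 45.   68.2 -18. ]
F tool [ 3.26  0.36 -1.87] T [-0.02  0.72  0.01] gap 0.0343 t 13.0
pillar in bay mm [ 0.9 -8.7 13.2]
```

View pics/w8z.png

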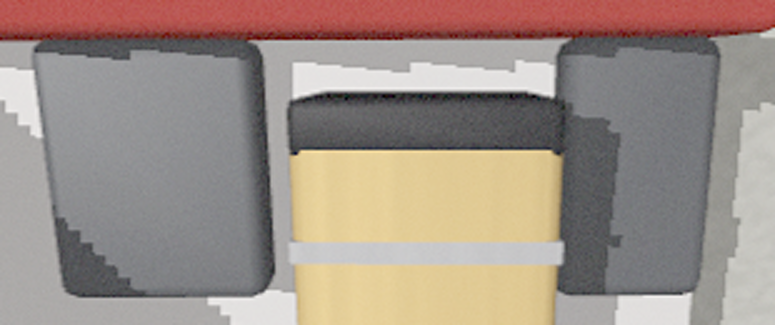

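send_rows(plan=[[2,-1,0,0,0,0],[5,-2,0,0,0,0],[8,-2,0,0,0,0],[10,-2,0,0,0,0],[11,-2,0,0,0,0],[12,-2,0,0,0,0],[13,-2,0,0,0,0],[13,-2,0,0,0,0],[13,-2,0,0,0,0],[13,-2,0,0,0,0]])

```text
clock: 14.25
tcp_pos: [0.5795, -0.1955, 0.0629]
orientation: [0.647, 0.333, 0.373, -0.575]
wrist_force: [-0.6, 0.8, -3.9]
finger_gap: 0.0345
```

```bash
python3 -c "
from h import *
rep(2); shot('pics/w9.png','wrist',.6,(110,40,420,200),2.5)"
```

```text
F tool [ 2.91 -0.47 -2.7 ] T [0.04 0.76 0.02] gap 0.0345 t 14.25
pillar in bay mm [-1.4 -8.6 -0.2]
```

View pics/w9.png

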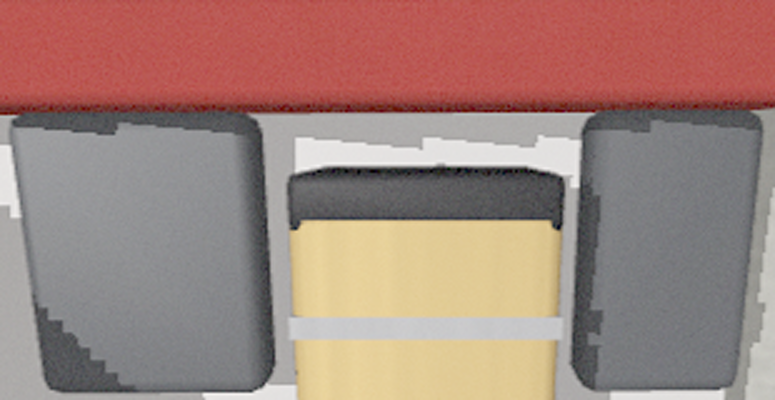

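send_rows(plan=[[1,0,-2,0,0,0],[2,0,-4,0,0,0],[2.5,0,-5,0,0,0],[3,0,-5,0,0,0],[3.5,0,-5,0,0,0],[4,0,-5,0,0,0],[4,0,-5,0,0,0],[4,0,-5,0,0,0],[4,0,-5,0,0,0],[4,0,-5,0,0,0]])

```text
clock: 15.55
tcp_pos: [0.5794, -0.1926, 0.0586]
orientation: [0.648, 0.333, 0.373, -0.575]
wrist_force: [-5.4, 7.5, 10.9]
finger_gap: 0.0343
```

```bash
python3 -c "
from h import *
rep(2)"
```

```text
F tool [-13.5   -4.49  -1.49] T [ 0.13  0.83 -1.09] gap 0.0343 t 15.55
pillar in bay mm [-1.2 -4.  -2.4]
```

send_rows(plan=[[-1,0,0,0,0,0],[-1,0,-1,0,0,0],[-1,0,-2,0,0,0],[-1,0,-3,0,0,0],[-1,0,-4,0,0,0],[-1,0,-5,0,0,0],[-1,0,-5,0,0,0],[-1,0,-5,0,0,0],[-1,0,-5,0,0,0],[-1,0,-5,0,0,0]])

```text
clock: 16.8
tcp_pos: [0.5803, -0.1895, 0.0569]
orientation: [0.648, 0.333, 0.371, -0.575]
wrist_force: [0.3, 0.2, 5.8]
finger_gap: 0.0339
```

```bash
python3 -c "
from h import *
rep(2); shot('pics/w10.png','wrist',.6,(110,40,420,200),2.5)"
```

```text
F tool [-5.09  0.37  2.73] T [-0.11  0.08 -0.19] gap 0.0339 t 16.8
pillar in bay mm [ 0.  -0.4 -2.4]
```

View pics/w10.png

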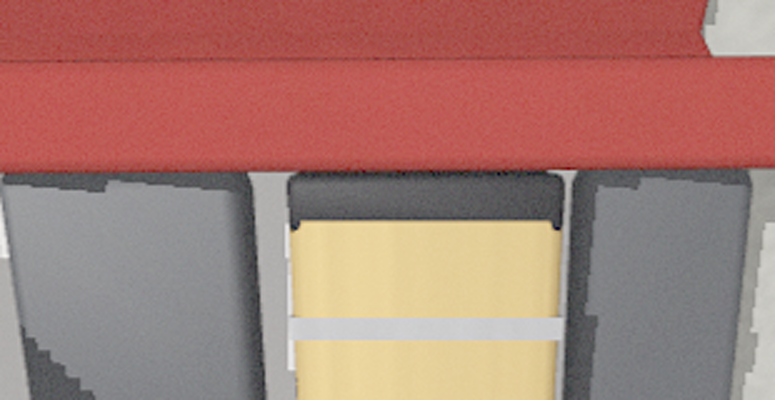

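send_rows(plan=[[0,0,0,0,0,0],[0,0,0,0,0,0],[0,0,0,0,0,0],[0,0,0,0,0,0],[-10,0,0,0,0,0],[-30,0,0,0,0,0],[-60,0,0,0,0,0],[-90,0,0,0,0,0],[-120,0,0,0,0,0],[-130,0,0,0,0,0]], claw=66)

```text
clock: 18.1
tcp_pos: [0.5721, -0.123, 0.1703]
orientation: [0.648, 0.333, 0.372, -0.575]
wrist_force: [-0.5, -0.7, -1.0]
finger_gap: 0.066
```

```bash
python3 -c "
from h import *
rep(2); W=shot('pics/w11.png','wrist',.7)
REST[0]-=.001
print([restray(W,p,z) for p,z in (((280,200),.018),)])
R=toolR(1); p,Rc=pose(); t=[.478,.318,.20]
for y in (-5.0,175.0): print(rel(t,down(np.radians(y))))
print(p,get_state()['joint_pos'].round(2))
"
```

```text
F tool [ 1.18 -0.56  0.06] T [-0.    0.48  0.03] gap 0.066 t 18.1
pillar in bay mm [ -0.4   0.8 129.2]
[array([45.1,  4.7, 18. ])]
([-250.7, -41.5, -373.6], [11.4, 29.9, -3.4])
([-250.7, -41.5, -373.6], [-162.9, 4.9, 43.7])
[ 0.57207693 -0.12289868  0.17031869] [-0.07  0.27 -0.19  1.   -0.51  1.36]
```

View pics/w11.png

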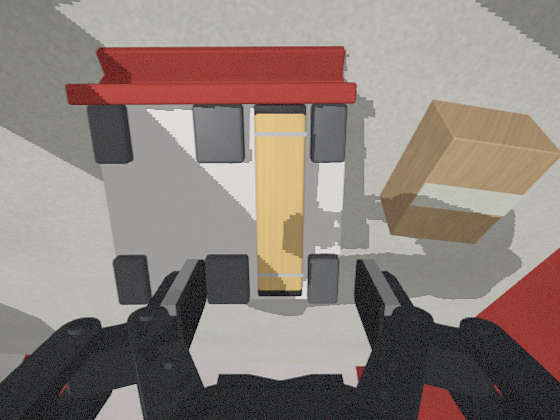

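send_rows(plan=[[-30,-4,-37,1,3,0],[-55,-8,-75,2.3,6,-0.7],[-80,-12,-112,3.5,9,-1],[-106,-17,-150,4.6,12,-1.4],[-132,-21,-187,5.7,15,-1.7],[-157,-25,-224,6.8,18,-2],[-182,-29,-262,8,21,-2.4],[-208,-33,-300,9.1,24,-2.7],[-232,-38,-340,10.2,27,-3],[-250,-41.5,-373,11.4,29.9,-3.4]])

```text
clock: 19.4
tcp_pos: [0.477, 0.3175, 0.1966]
orientation: [-0.476, -0.521, -0.479, 0.523]
wrist_force: [-0.1, -0.4, -0.7]
finger_gap: 0.066
```

send_rows(plan=[[0,0,0,0,0,0],[0,0,0,0,0,0],[0,0,0,0,0,0],[0,0,0,0,0,0],[0,0,0,0,0,0],[0,0,0,0,0,0],[0,0,0,0,0,0],[0,0,0,0,0,0],[0,0,0,0,0,0],[0,0,0,0,0,0]])

```text
clock: 20.65
tcp_pos: [0.4775, 0.3164, 0.1976]
orientation: [-0.476, -0.521, -0.478, 0.523]
wrist_force: [-0.2, -0.4, 0.0]
finger_gap: 0.0658
```

```bash
python3 -c "
from h import *
rep(); print(pose()[0],rel([.478,.318,.2],down(np.radians(-5)))); shot('pics/w12.png','wrist',1); S=shot('pics/s12.png','scene',1)"
```

```text
F tool [-0.02 -0.16  0.42] T [-0.02  0.04  0.01] gap 0.0658 t 20.65
[0.47753797 0.31635521 0.19762937] ([-2.4, 0.3, -1.7], [-0.1, 0.0, 0.2])
```

View pics/w12.png

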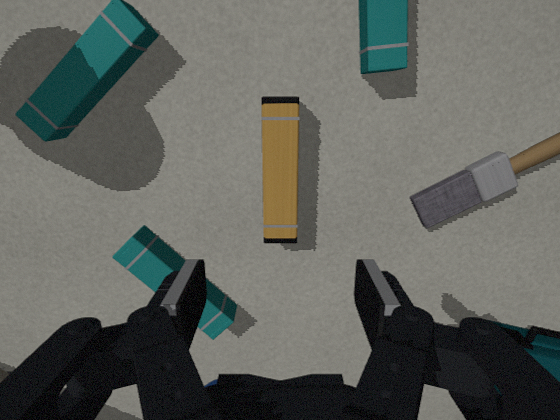

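View pics/s12.png

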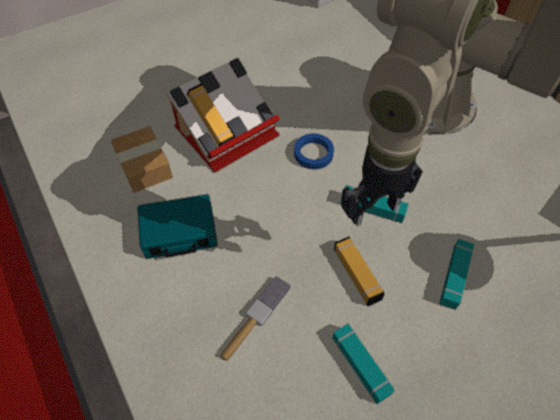

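```bash
python3 -c "
from h import *
W=cam('wrist'); p,R=pose()
for uv,z in (((280.5,97),.036),((280.5,242),.036),((237,310),.036),((222,228+20),.036),((150,226),.036)):
  q=plane(W,uv,z); print(q.round(4),(R.inv().apply(q-p)*1e3).round(1))"
```

```text
[0.4827 0.3938 0.036 ] [161.6  -1.  -77.7]
[0.4696 0.2458 0.036 ] [161.6  -1.   70.8]
[0.4124 0.1658 0.036 ] [161.9 -50.9 155.6]
[0.406  0.2443 0.036 ] [161.9 -64.2  78. ]
[0.3335 0.2761 0.036 ] [ 162.2 -139.2   52.7]
```

send_rows(plan=[[40,-1,-3.4,0,0,0],[80,-1,-3.4,0,0,0],[120,-1,-3.4,0,0,0],[155,-1,-3.4,0,0,0],[185,-1,-3.4,0,0,0],[205,-1,-3.4,0,0,0],[217,-1,-3.4,0,0,0],[223,-1,-3.4,0,0,0],[223,-1,-3.4,0,0,0],[223,-1,-3.4,0,0,0]])

```text
clock: 22.05
tcp_pos: [0.4766, 0.3201, -0.0246]
orientation: [-0.477, -0.521, -0.478, 0.522]
wrist_force: [0.2, -0.3, -0.2]
finger_gap: 0.0657
```

send_rows(plan=[[0,0,0,0,0,0],[0,0,0,0,0,0],[0,0,0,0,0,0],[0,0,0,0,0,0],[0,0,0,0,0,0],[0,0,0,0,0,0],[0,0,0,0,0,0],[0,0,0,0,0,0],[0,0,0,0,0,0],[0,0,0,0,0,0]], claw=28, newtons=110)

```text
clock: 23.3
tcp_pos: [0.4765, 0.32, -0.0244]
orientation: [-0.477, -0.521, -0.478, 0.522]
wrist_force: [-1.6, -0.4, 5.8]
finger_gap: 0.0342
```

```bash
python3 -c "
from h import *
rep(); print(pose()[0]); W=shot('pics/w13.png','wrist',1)"
```

```text
F tool [-5.78 -1.58  0.5 ] T [-0.02 -0.14 -0.2 ] gap 0.0342 t 23.3
[ 0.47654168  0.32002612 -0.02436161]
```

send_rows(plan=[[-4,0,0,0,0,0],[-12,0,0,0,0,0],[-30,0,0,0,0,0],[-60,0,0,0,0,0],[-85,0,0,0,0,0],[-100,0,0,0,0,0],[-100,0,0,0,0,0],[-100,0,0,0,0,0],[-100,0,0,0,0,0],[-100,0,0,0,0,0]])

```text
clock: 24.6
tcp_pos: [0.4758, 0.3195, 0.0737]
orientation: [-0.476, -0.52, -0.478, 0.523]
wrist_force: [0.5, -0.5, -4.3]
finger_gap: 0.0343
```

```bash
sed -i 's/^PO=.*/PO=np.array([-.0424,0,0])/; s/^REST=.*/REST=[.5315,-.1703,.0975,.117]/' h.py; python3 -c "
from h import *
for i in range(3): rep(); cam('scene')
p,R=pose(); W=shot('pics/w14.png','wrist',1); print([proj(W,p+R.apply(PO+[-.018,s*.018,-.075])) for s in (1,-1)],p,get_state()['joint_pos'].round(2))"
```

```text
F tool [4.33 0.56 0.4 ] T [0.03 0.1  0.01] gap 0.0343 t 24.6
F tool [ 3.55  0.65 -0.46] T [-0.06  0.18 -0.01] gap 0.034 t 24.65
F tool [ 3.55  0.16 -0.72] T [0.04 0.17 0.03] gap 0.0345 t 24.7
[array([338.05807493, 105.98522594]), array([229.57650569, 106.04570924])] [0.47618861 0.31970619 0.07425348] [ 0.45  0.38 -0.17  1.03  0.    2.11]
```

View pics/w14.png

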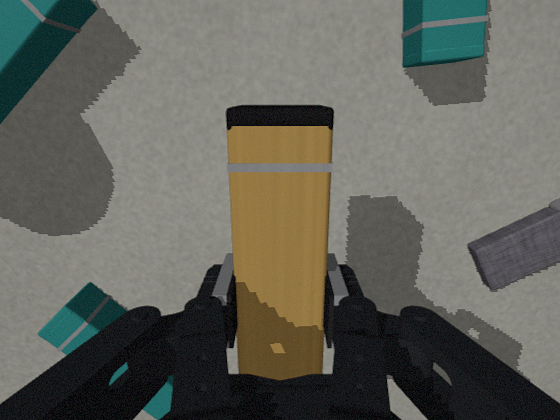

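send_rows(plan=[[-40,0,0,0,0,0],[-80,0,0,-10,0,0],[-110,3,15,-20,0,0],[-120,8,35,-30,0,0],[-120,13,60,-40,0,0],[-120,19,85,-50,0,0],[-120,26,110,-60,0,0],[-120,33,140,-70,0,0],[-120,40,170,-80,0,0],[-120,47,197,-90,0,0]])

```text
clock: 26.05
tcp_pos: [0.506, 0.1183, 0.1945]
orientation: [0.705, 0.029, 0.708, -0.03]
wrist_force: [0.8, 0.6, -3.6]
finger_gap: 0.0344
```

```bash
python3 -c "
from h import *
rep(); p,R=pose();print(p,get_state()['joint_pos'].round(2))
T=toolR(-1); t=tcp_for(bay(1,(0,-.008,.10)),T); print(t,rel(t,T))
print('waypoint',rel(t+[0,.03,.05],down(np.radians(180))),rel(t+[0,0,0],T,t+[0,.03,.05],down(np.radians(180))))
"
```

```text
F tool [3.56 0.63 0.74] T [0.03 0.03 0.05] gap 0.0344 t 26.05
[0.50604595 0.11827835 0.19447858] [ 0.08  0.21 -0.09  1.27  0.    0.16]
[ 0.48425449 -0.15383073  0.15138306] ([43.3, -272.9, 1.1], [-98.8, 21.4, -26.7])
waypoint ([-6.7, -243.1, -1.6], [-94.8, -0.2, -0.2]) ([50.0, -0.0, -30.0], [-6.5, 30.0, -1.8])
```

send_rows(plan=[[-1,-24,0,-9.5,0,0],[-2,-49,0,-19,0,0],[-3,-73,0,-28.5,0,0],[-4,-97,0,-38,0,0],[-5,-121,0,-47.5,0,0],[-6,-146,0,-57,0,0],[-7,-170,0,-66.5,0,0],[-7,-195,-1,-76,0,0],[-7,-220,-1,-85.5,0,0],[-7,-243,-2,-95,0,0]])

```text
clock: 27.3
tcp_pos: [0.4825, -0.1235, 0.2017]
orientation: [0.498, -0.5, 0.5, 0.502]
wrist_force: [0.1, 1.2, -3.5]
finger_gap: 0.034
```

```bash
python3 -c "
from h import *
for i in range(6): rep(); cam('scene')
p,R=pose();print(p,get_state()['joint_pos'].round(2))
T=toolR(-1); t=tcp_for(bay(1,(0,-.008,.10)),T); print(t,rel(t,T))
"
```

```text
F tool [ 3.5  -0.11  1.16] T [ 0.03  0.15 -0.07] gap 0.034 t 27.3
F tool [ 3.2  -0.36 -3.11] T [ 0.01  0.39 -0.  ] gap 0.0339 t 27.35
F tool [4.56 0.33 0.15] T [-0.04  0.03 -0.06] gap 0.0341 t 27.4
F tool [4.26 0.41 0.68] T [ 0.    0.09 -0.02] gap 0.0341 t 27.45
F tool [3.1  0.03 0.37] T [ 0.    0.12 -0.01] gap 0.0342 t 27.5
F tool [3.77 0.11 0.08] T [-0.05  0.21 -0.02] gap 0.0342 t 27.55
[ 0.48263327 -0.12189423  0.20163736] [-0.41  0.17 -0.13  1.28 -0.   -1.98]
[ 0.48425449 -0.15383073  0.15138306] ([50.2, -1.9, -31.9], [-6.6, 30.0, -2.0])
```

send_rows(plan=[[0,0,-5,-1,5,0],[5,0,-10,-2,10,-0.5],[12,-1,-16,-3.3,15,-1],[22,-1,-22,-4.4,20,-1.3],[35,-2,-28,-5.5,25,-1.6],[45,-2,-32,-6.6,30,-2],[50,-2,-32,-6.6,30,-2],[50,-2,-32,-6.6,30,-2],[50,-2,-32,-6.6,30,-2],[50,-2,-32,-6.6,30,-2]])

```text
clock: 28.85
tcp_pos: [0.4851, -0.155, 0.1525]
orientation: [-0.333, 0.647, -0.576, -0.373]
wrist_force: [0.4, -0.5, -3.4]
finger_gap: 0.0343
```

```bash
python3 -c "
from h import *
rep(1); p,R=pose();print(p,get_state()['joint_pos'].round(2)); print(rel(p,toolR(-1)))
W=shot('pics/w15.png','wrist',.7); shot('pics/d15.png','side',.7,(230,80,390,220),4)
"
```

```text
F tool [ 3.15 -0.34  1.24] T [ 0.01 -0.74 -0.05] gap 0.0343 t 28.85
pillar in bay mm [  0.7  -9.6 100.3]
[ 0.48509257 -0.15496229  0.15245214] [-0.15  0.11 -0.44  0.87 -0.5  -1.87]
([0.0, 0.0, 0.0], [-0.1, -0.0, 0.0])
```

View pics/w15.png

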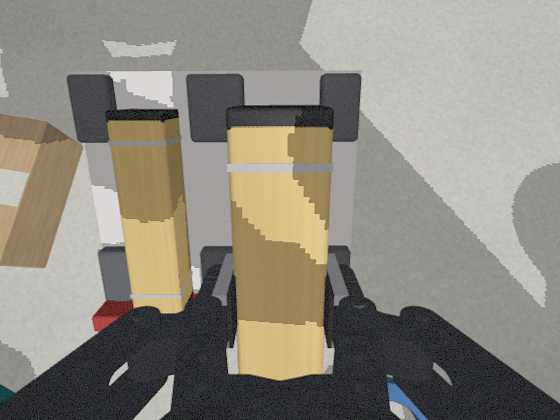

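View pics/d15.png

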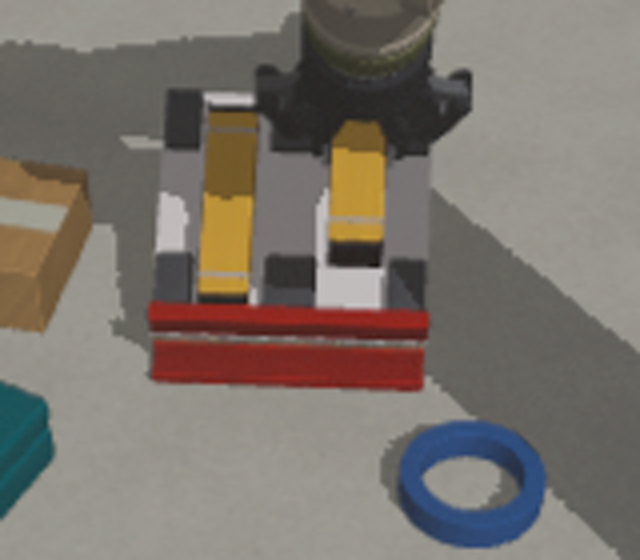

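```bash
python3 -c "
from h import *
W=cam('wrist'); shot('pics/w15z.png','wrist',.5,(60,60,380,160),2.4)
for uv in ((192,140),(244,140),(188,75),(359,140),(115,140)): print(uv,restray(W,uv,-.004))
"
```

```text
(192, 140) [ 15.3 -56.4  -4. ]
(244, 140) [-20.8 -56.3  -4. ]
(188, 75) [ 14.7 -98.6  -4. ]
(359, 140) [-100.6  -56.3   -4. ]
(115, 140) [ 68.7 -56.4  -4. ]
```

View pics/w15z.png

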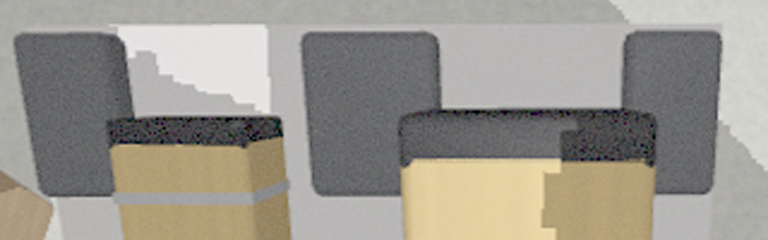

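send_rows(plan=[[10,1,0,0,0,0],[22,1.5,0,0,0,0],[35,1.5,0,0,0,0],[48,1.5,0,0,0,0],[60,1.5,0,0,0,0],[71,1.5,0,0,0,0],[80,1.5,0,0,0,0],[86,1.5,0,0,0,0],[88,1.5,0,0,0,0],[88,1.5,0,0,0,0]])

```text
clock: 30.3
tcp_pos: [0.4882, -0.1984, 0.0755]
orientation: [-0.332, 0.647, -0.575, -0.374]
wrist_force: [-0.1, 0.7, -5.2]
finger_gap: 0.0342
```

```bash
python3 -c "
from h import *
rep(1)
W=shot('pics/w16.png','wrist',.6,(100,40,460,220),2.2); shot('pics/d16.png','side',.7,(250,90,350,180),7); shot('pics/s16.png','scene',.7,(165,55,285,165),6)
"
```

```text
F tool [ 4.13 -0.04  3.22] T [-0.03 -0.76  0.07] gap 0.0342 t 30.3
pillar in bay mm [-1.3 -8.8 12. ]
```

View pics/w16.png

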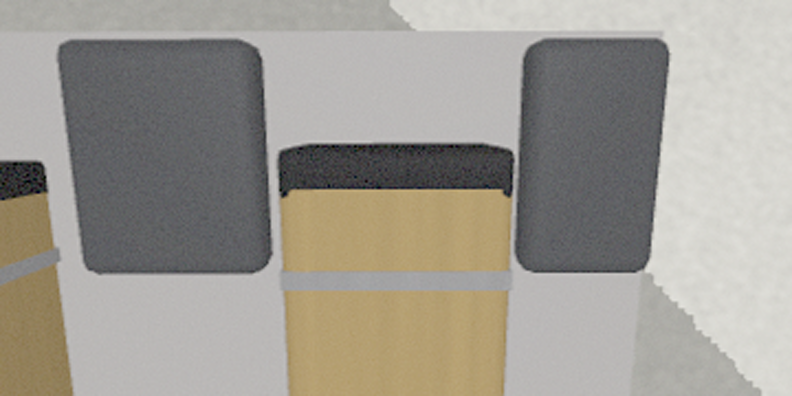

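View pics/d16.png

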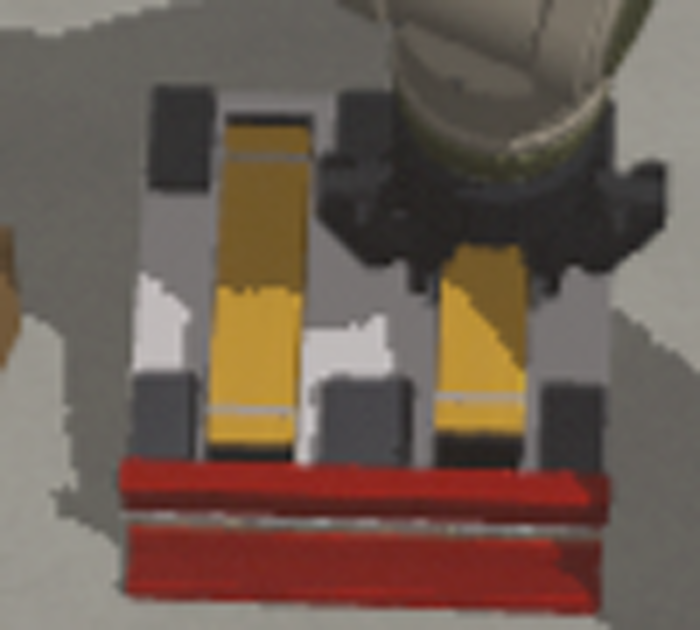

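View pics/s16.png

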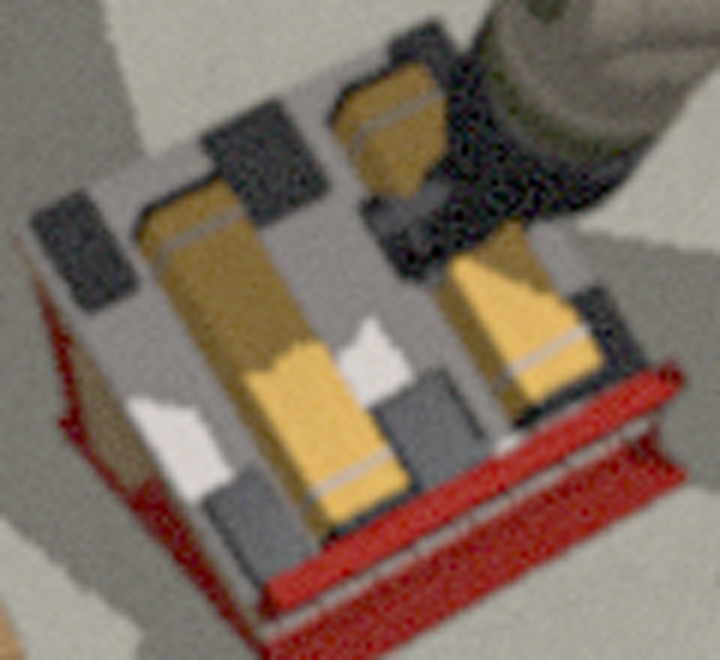

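send_rows(plan=[[3,0,0,0,0,0],[6,0,0,0,0,0],[9,0,0,0,0,0],[11,0,0,0,0,0],[12,0,0,0,0,0],[13,0,0,0,0,0],[13,0,2,0,0,0],[13,0,3,0,0,0],[13,0,3,0,0,0],[13,0,3,0,0,0]])

```text
clock: 31.7
tcp_pos: [0.4885, -0.2022, 0.0627]
orientation: [-0.332, 0.647, -0.575, -0.374]
wrist_force: [-0.5, 0.3, -4.0]
finger_gap: 0.0342
```

```bash
python3 -c "
from h import *
rep(1)"
```

```text
F tool [3.3  0.42 2.28] T [-0.03 -0.8  -0.02] gap 0.0342 t 31.7
pillar in bay mm [-1.4 -5.6 -1.1]
```

No contact yet; I'll continue down in small steps.

send_rows(plan=[[1,0,0,0,0,0],[1.5,0,0,0,0,0],[2,0,0,0,0,0],[2.5,0,0,0,0,0],[3,0,0,0,0,0],[3,0,0,0,0,0],[3,0,0,0,0,0],[3,0,0,0,0,0],[3,0,0,0,0,0],[3,0,0,0,0,0]])

```text
clock: 32.95
tcp_pos: [0.4887, -0.2024, 0.0625]
orientation: [-0.332, 0.648, -0.575, -0.374]
wrist_force: [-11.8, 17.7, 22.1]
finger_gap: 0.0339
```

```bash
python3 -c "
from h import *
rep(1)"
```

```text
F tool [-28.64   9.55   5.34] T [ 0.19 -1.54  1.52] gap 0.0339 t 32.95
pillar in bay mm [-1.4 -5.7 -1.4]
```

send_rows(plan=[[-2,0,0,0,0,0],[-2,0,1,0,0,0],[-2,0,2,0,0,0],[-2,0,3,0,0,0],[-2,0,4,0,0,0],[-2,0,5,0,0,0],[-2,0,6,0,0,0],[-2,0,6,0,0,0],[-2,0,6,0,0,0],[-2,0,6,0,0,0]])

```text
clock: 34.2
tcp_pos: [0.4894, -0.2021, 0.0627]
orientation: [-0.33, 0.649, -0.578, -0.369]
wrist_force: [-4.3, -10.5, 10.7]
finger_gap: 0.0339
```

```bash
python3 -c "
from h import *
rep(1);shot('pics/d17.png','side',.7,(250,90,350,180),7)"
```

```text
F tool [ -4.12   5.46 -14.  ] T [-0.55  1.79  0.96] gap 0.0339 t 34.2
pillar in bay mm [-0.5 -5.2 -1.1]
```

View pics/d17.png

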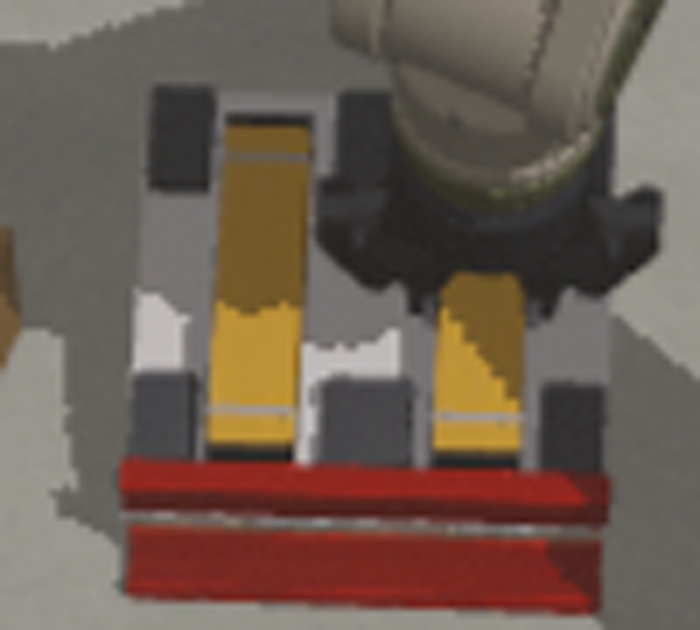

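send_rows(plan=[[0,0,-1,0,0,0],[0,0,-2,0,0,0],[0,0,-3,0,0,0],[0,0,-4,0,0,0],[0,0,-4.5,0,0,0],[0,0,-4.5,0,0,0],[0,0,-4.5,0,0,0],[0,0,-4.5,0,0,0],[0,0,-4.5,0,0,0],[0,0,-4.5,0,0,0]])

```text
clock: 35.5
tcp_pos: [0.4894, -0.2019, 0.0623]
orientation: [-0.332, 0.648, -0.575, -0.373]
wrist_force: [-3.0, 3.3, 7.7]
finger_gap: 0.0344
```

```bash
python3 -c "
from h import *
rep(1)
W=shot('pics/w18.png','wrist',.6,(100,40,460,220),2.2)"
```

```text
F tool [-8.5   2.61 -0.69] T [ 0.01 -0.66  0.4 ] gap 0.0344 t 35.5
pillar in bay mm [-0.6 -5.3 -1.3]
```

View pics/w18.png

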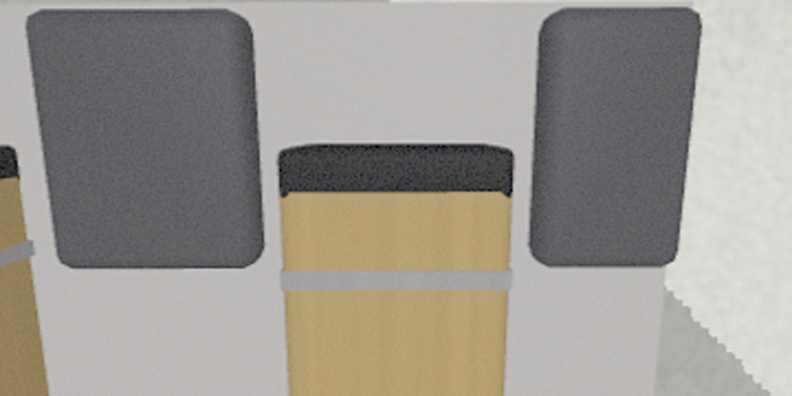

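```bash
python3 -c "
from h import *
W=cam('wrist')
for uv,z in (((280,106),.018),((175,44.7),-.004),((175,161.3),-.004),((345,44.5),-.004)): print(restray(W,uv,z))"
```

```text
[-46.6 -78.   18. ]
[ -7.4 -99.5  -4. ]
[ -3.5 -55.6  -4. ]
[-70.9 -99.5  -4. ]
```

send_rows(plan=[[0,0,0,0,0,0],[0,0,0,0,0,0],[0,0,0,0,0,0],[0,0,0,0,0,0],[-10,0,0,0,0,0],[-30,0,0,0,0,0],[-60,0,0,0,0,0],[-90,0,0,0,0,0],[-120,0,0,0,0,0],[-140,0,0,0,0,0]], claw=64)

```text
clock: 36.85
tcp_pos: [0.4807, -0.1311, 0.1844]
orientation: [-0.332, 0.648, -0.575, -0.373]
wrist_force: [0.8, -0.0, -0.4]
finger_gap: 0.0641
```

```bash
python3 -c "
from h import *
rep(1)
W=shot('pics/w19.png','wrist',.6);shot('pics/d19.png','side',.7,(250,90,350,180),7);shot('pics/s19.png','scene')"
```

```text
F tool [ 0.41 -0.75  0.13] T [ 0.04 -0.41 -0.02] gap 0.0641 t 36.85
pillar in bay mm [ -0.9  -4.6 140.1]
```

View pics/w19.png

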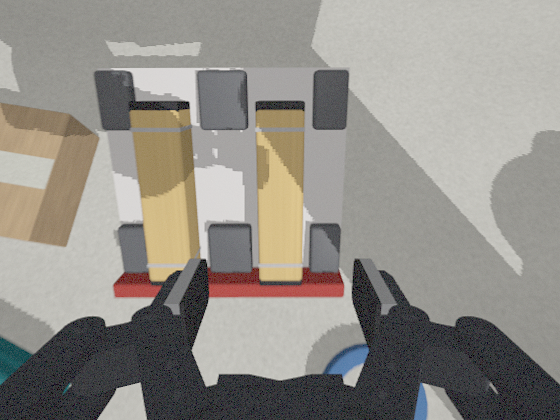

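View pics/d19.png

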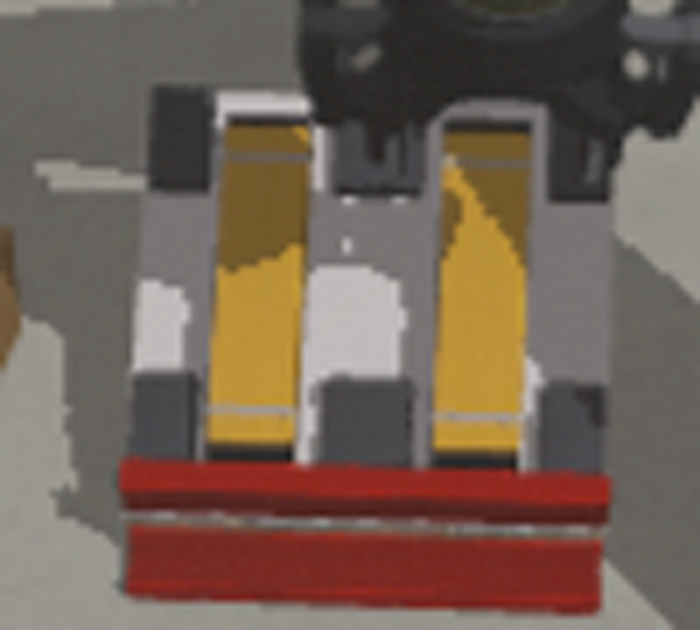

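View pics/s19.png

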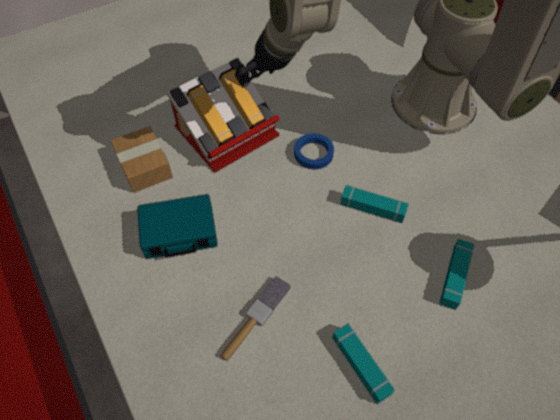

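```bash
python3 -c "
from h import *
W=cam('wrist')
for n,uv,z in (('b up',(280,102),.018),('b dn',(280,283),.018),('a up',(160,103),.018),('a dn',(172,284),.018),('cheek up',(222,129),-.004),('cheek dn',(231,225),-.004)): print(n,restray(W,uv,z))
print(job.hand_in())"
```

```text
b up [-46.4 -76.7  18. ]
b dn [-46.5  70.2  18. ]
a up [ 40.1 -75.9  18. ]
a dn [45.1 71.3 18. ]
cheek up [ -0.  -55.7  -4. ]
cheek dn [-3.8 26.2 -4. ]
the job is handed in; nothing more can be done
None
```

Both pillars are in the rest, one per bay, and the job is handed in at about 37 s. No verdict was reported.

- **Heavy ends:** I felt each pillar by lifting it level at mid-length. The first turned the wrist by about −0.10 N m and the second by about +0.12 to +0.17 N m, so I turned the second half round. Each is laid heavy end downhill. One reading taken as the second pillar came to a stop was only 0.03 N m, but the later ones held the same sign.
- **Final pictures:** Both pillars lie along their bays and look level with the bed. Measured against the cheeks, both ends are within about 3 mm of fully home and about 3 mm or less off the centre line. Contact with the stop bar was felt for both, and the gripper was open and clear.
- **Bystanders:** I saw no movement of the case, carton, brush, tape or look-alikes, judged by eye from the last scene picture.

**Checks that disagreed:**
- **Finger length:** The real finger ends are about 35 mm shorter than the stated tool point. My first grasp closed on air, and I corrected it from the camera.
- **Force at the first real grasp:** It pressed down with about 43 N, probably the finger tips on the table. That is over the 40 N limit for the arm or gripper body, so it would fail the job if the gripper body had been what was touching.
- **Wrist camera:** Its view of the rest shifted 2–4 mm between the two wrist orientations, so I used contact force for the final seating.

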